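# Stand the cell reference chart on its easel leg

### The job

The cell reference chart lies face down on the granite slab with its top edge sticking out over the slab's front, the side towards the microscope. Swing the folded leg on its back out until it comes to its stop, then tip the chart up by its top edge so that it stands on the slab on its rubber bottom strip and the leg, leaning back with the pictures facing the slab's front. Do not let it slam down, and leave the other things on the bench where they are.

Things in the scene. Friction and masses are not known exactly. Their poses are not given: they have to be found in the camera images.
- slab: Fixed grey granite anti-vibration slab, 300 mm (its x) by 400 mm (its y), upper face 40 mm above the bench. Origin: centre of its underside, on the bench. Its x axis points level from its front, the side turned to the microscope on the robot's left, to its rear on the robot's right; its z axis points up.
- board_mid (a point): Centre of the loose chart board, 190 mm long (its x: top edge -95, bottom edge +95 mm), 160 wide (y), 12 thick (z), 0.5-0.9 kg. z points out of the plain grey back; the pictures are on the -z side. Starts face down (z up), x roughly along the slab's x. Rim 12 mm wide; inside it both faces are 2 mm lower. Standing on the open leg it leans back 0.30 rad: z is then 1.87 rad from up, x points down.
- top_edge (a point): Middle of the board's top edge, half-way through its 12 mm thickness, 95 mm from board_mid. At the start the top 34 to 46 mm of the board stick out over the slab's front edge, 40 mm above the bench, free underneath. Axes as for the board.
- foot_strip (a point): Middle and axis of the 12 mm thick, 154 mm long rubber bar along the board's bottom edge (along its y), 95 mm from board_mid. The board pivots on it when tipped up; it grips the stone well (friction about 0.8 or more). Axes as for the board.
- leg_hinge (a point): Middle of the leg's hinge pin, on the board's back 50 mm from the top edge, 13 mm further out along the board's z than board_mid. The pin lies along the board's y. Axes as for the board.
- leg_foot (a point): Middle and axis of the 12 mm thick, 40 mm wide rubber foot at the leg's free end, 137 mm from the hinge pin. The leg is a dark flat bar, 40 mm wide, 8 thick, on the line from pin to foot. Folded, it points to the bottom edge, its underside 5 mm above the backing sheet, with 48 mm of bare sheet on either side. Axes are the leg's: x from pin to foot, y as the board's, z out of its outer flat.
- leg (a joint): Opening angle of the leg, rad: 0 folded on the back, 0.62 at its stop, fully open; starts at 0 to 0.06. Opening lifts the foot off the back. The hinge is stiff (0.12 N m) and stays where it is left: about 1.2 N at the foot moves it, more than 1.8 to 3 N upwards there begins to lift the board.
- dishes: Bystander: two stacked clear round culture dishes, 84 mm across, 28 mm high, on the slab in a rear corner. Origin: centre of the underside.
- slidebox: Bystander: closed grey slide box, 76 x 100 x 33 mm, on the slab in a rear corner. Origin: centre of the underside.
- jar_a: Bystander: specimen jar with white cap, 66 mm across, 90 mm high, on the bench. Origin: centre of the underside.
- jar_b: Bystander: specimen jar with white cap, 60 mm across, 75 mm high, on the bench. Origin: centre of the underside.
- beaker: Bystander: glass beaker, 72 mm across, 95 mm high, on the bench. Origin: centre of the underside.

How it is judged:
On the way, in this order (a step that is already met when the one before it is completed fails the run):
1. the leg is swung out to its stop (value of joint leg above 0.56 rad), for 0.2 s.
2. the chart is tipped up past upright onto its leg (angle between board_mid's own z axis and vertical above 1.75 rad), for 0.2 s.
At the end, for the whole second after the job is handed in: Chart still on the slab, leg open past 0.48 rad, rubber strip and leg foot axes within 12 mm of the slab's top and 5 mm or more inside its front and rear edges, foot nearer the rear than the strip; back's normal 1.77-1.97 rad from up, bottom edge down (value of joint leg above 0.48 rad and angle between board_mid's own z axis and vertical between 1.77 and 1.97 rad and angle between board_mid's own x axis and vertical above 2.7 rad and z of each of foot_strip, leg_foot in the frame of slab below 0.052 m and z of leg_foot in the frame of slab above 0.04 m and z of leg_foot in the frame of board_mid above 0.07 m and velocity of joint leg between -0.1 and 0.1 rad/s and x of foot_strip in the frame of slab above -0.14 m and x of leg_foot in the frame of slab below 0.145 m and ((x of foot_strip in the frame of slab below 0.05 m and x of leg_foot in the frame of slab above 0.05 m) or (x of foot_strip in the frame of slab below 0 m and x of leg_foot in the frame of slab above 0 m) or (x of foot_strip in the frame of slab below -0.05 m and x of leg_foot in the frame of slab above -0.05 m)) and linear speed of board below 0.02 m/s); the robot touches nothing.
It fails at once if the chart slams down or is flung (turns faster than 4 rad/s) (angular speed of board above 4 rad/s).
It fails at once if a bystander is moved more than 25 mm (distance of any of dishes, slidebox, jar_a, jar_b, beaker from where it was at the start of the episode above 0.025 m).
It also fails if it takes over 67 s, if anything falls off the work surface, if the arm or the gripper's body presses on something with over 40 N, if the wrist force passes 120 N, or if a joint passes its speed limit or range.

### The arm

A 7-joint arm with a two-finger parallel gripper is mounted at the origin on the work surface. World frame = base frame: x ahead of the robot, y to its left, z up, the work surface at z = 0. Lengths are in m, angles in rad, forces in N, time in s.
With the tool pointing down it reaches from about 0.4 to 0.925 m from the base axis. Payload 4.1 kg.
Tool frame: the origin (TCP) lies at the very end of the fingers, on their centre line; the grasp point (between the pads) lies 19 mm behind it; z points along the fingers, y is the direction in which the jaws open and shut (so a half turn about z gives the same grasp; the last joint's range is limited). The gripper opens to 85 mm and grips with 20 to 120 N. Pads are 22 mm wide; open, the fingers measure 114 mm over their backs; the gripper's body (76 mm by 85 mm) begins 54 mm behind the grasp point. The pads swing forward as they close: fully open they stand 13 mm farther back than shut.
Start: joints at [-1.316, 0.398, 0.045, 1.537, -0.019, 1.207, -0.051], TCP at [0.225, 0.61, 0.231] pointing down, gripper open.
Joint ranges: [-2.82, 2.82], [-0.49, 2.23], [-1.37, 1.46], [0, 2.46], [-1.36, 4.5], [0.23, 2], [-2.94, 2.94]. Speed limits (rad/s): [2.57, 2.57, 3.14, 3.14, 3.14, 3.14, 3.14].

### API

Orientations are given as a rotation vector (axis times angle).
In Python, from bench import ctrl, viewer gives the robot as it stands.
- The arm moves only by the tool step_arm, never from a script. Its argument "steps" is a list of rows, each a list of 7 numbers: the shift along the tool's x, y, z in mm, then the turn, a rotation vector about the tool's x, y, z in rad, then the closure, from 0 (fully open) to 1 (shut). A call has 1 to 12 rows; each row shifts and turns the commanded pose from where the row before left it, along the tool's axes as they then stand; what a row does not reach is not made up. A row lasts 1/10 s, in which the tool goes at most 50 mm and 8.59 degrees, less where a joint would pass 70% of its speed; a pose out of reach is approached as far as the arm can. A call is refused whole if a number of a shift passes 50 or a number of a turn 0.15, either way. A call with a gripper value outside its range is refused whole. The fingers move at their own pace and stop on an object; "force" is the grip in N (left out, the last holds). Time passes only in rows, so rows that do not move let the fingers close. It gives the time, the measured TCP pose, the force and the opening at its end, in the units of the state.
- ctrl.read_state(): the state, without advancing time (a new reading comes with each control period).
- viewer.capture(name): name is "side" or "top" or "wrist"; returns (picture, depth): 420x560x3 uint8, red, green, blue; 420x560 float32, m along the optical axis (not along the pixel's ray), 0 where there is no reading.
- viewer.camera_params(name): a dict with "intrinsics" (3x3 intrinsics, pixels), "origin" and "rotation" of the camera in the world; the wrist camera has in their place "hand_eye" (4x4, takes a point from camera to tool coordinates, whose origin is the TCP and whose axes are the flange's). Camera axes: x right, y down, z forward; pixel columns grow to the right and rows downward; lengths in m; the calibration is good to about 2 mm. A picture is of the moment at which its call begins: read the wrist's pose just before it. camera_params takes no time and is no camera call.
- ctrl.job_done(): hands the job in, once; it reports no verdict.
The state is a dict: "clock": time; "joints": joint angles; "joint_vel": joint speeds; "joint_torque": joint torques, N m; "eef_pos": TCP position; "tcp_rot": TCP orientation; "ft_force": force on the tool from outside, world axes, zero at the start; "moment": the same for the moment, N m; "opening": finger opening in m.
Only numpy, scipy, OpenCV 4.12 (cv2) and the standard library are available. Lean on these libraries where they do the work, as an engineer would, in place of code of your own. Each camera call takes 0.05 s, during which the arm holds its last target.

## Working session

There is one attempt and no reset: what is moved stays moved. The work goes in short steps, Python scripts to look and compute and a tool call to move; the robot and the scene stay as the last step left them, time stands still between calls to the robot, and variables do not carry over. Pictures are saved under pics/ and viewed, and the job is handed in when it is done.

Besides the shell and the picture viewer there is one more tool, called after "Emit:" as name([rows], argument=value, ...), one row to a line, values as JSON. step_arm: Moves the arm, as the interface text tells. Its arguments: {"type":"object","properties":{"steps":{"type":"array"},"force":{"type":"number"}},"required":["steps"]}

```bash
mkdir -p pics; ls; python3 - <<'E'
from bench import ctrl, viewer
import cv2,numpy as np
print(ctrl.read_state())
for n in ["side","top","wrist"]:
    p,d=viewer.capture(n); cv2.imwrite(f"pics/{n}0.png",p[:,:,::-1]); np.savez(f"pics/{n}0.npz",p=p,d=d)
    print(n,viewer.camera_params(n))
E
```

```text
pics
{'clock': 0.0, 'joints': array([-1.31600742,  0.39919738,  0.04503363,  1.53788863, -0.01872509,
        1.20687738, -0.05071971]), 'joint_vel': array([ 0.00045554,  0.00045238,  0.00048429, -0.00058847,  0.00101845,
        0.00033455,  0.00106546]), 'joint_torque': array([ 2.68871181e-04, -4.75127470e+01,  1.36523936e+00, -2.54218590e+01,
        1.17647293e-02,  9.62299586e-03,  3.53286126e-06]), 'eef_pos': array([0.22494859, 0.60916038, 0.23025612]), 'tcp_rot': array([-5.52666333e-01, -3.09236085e+00,  3.03941319e-03]), 'ft_force': array([-0.38204653,  0.09173481,  0.14915185]), 'moment': array([0.00160372, 0.00859563, 0.03193664]), 'opening': 0.08558454409371098}
side {'intrinsics': array([[382.1516458 ,   0.        , 277.07486125],
       [  0.        , 382.1516458 , 204.29650723],
       [  0.        ,   0.        ,   1.        ]]), 'origin': array([ 0.25900482, -0.64783017,  0.84697562]), 'rotation': array([-2.34568546,  0.56029845, -0.220681  ])}
top {'intrinsics': array([[404.41211616,   0.        , 285.37820672],
       [  0.        , 404.41211616, 199.54032985],
       [  0.        ,   0.        ,   1.        ]]), 'origin': array([ 0.46679425, -0.01318885,  1.11661603]), 'rotation': array([-2.1457598 ,  2.19250837, -0.11515668])}
wrist {'intrinsics': array([[325.05908042,   0.        , 275.71574952],
       [  0.        , 325.05908042, 207.4237115 ],
       [  0.        ,   0.        ,   1.        ]]), 'hand_eye': array([[-4.32285396e-04, -9.44920165e-01, -3.27300619e-01,
         8.42214882e-02],
       [ 9.99999860e-01, -5.07853803e-04,  1.45419718e-04,
        -1.01692820e-04],
       [-3.03630888e-04, -3.27300511e-01,  9.44920252e-01,
        -1.43104979e-01],
       [ 0.00000000e+00,  0.00000000e+00,  0.00000000e+00,
         1.00000000e+00]])}
```

View pics/side0.png

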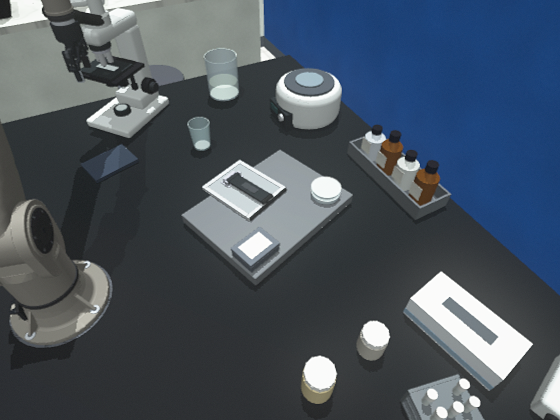

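View pics/top0.png

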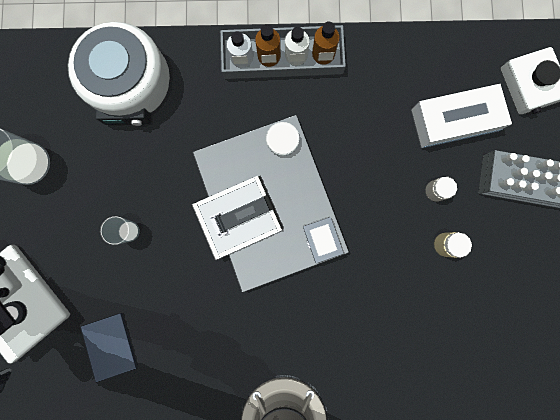

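View pics/wrist0.png

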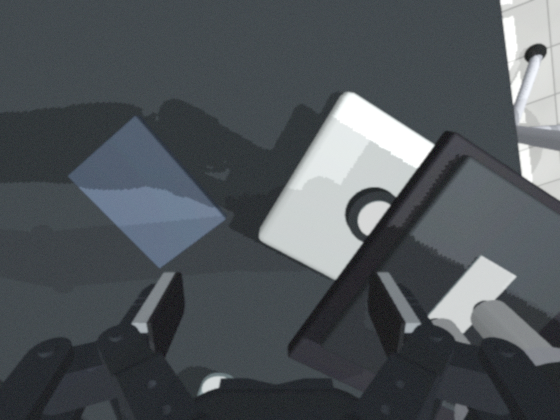

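```bash
cat > h.py <<'E'
import numpy as np,cv2
from scipy.spatial.transform import Rotation as R
from bench import ctrl,viewer
def cam(n):
    c=viewer.camera_params(n); K=c['intrinsics']
    if n=='wrist':
        s=ctrl.read_state(); H=c['hand_eye']; Rt=R.from_rotvec(s['tcp_rot']).as_matrix()
        return K,Rt@H[:3,3]+s['eef_pos'],Rt@H[:3,:3]
    return K,c['origin'],R.from_rotvec(c['rotation']).as_matrix()
def ray(n,uv,z,C=None):
    K,o,Rm=C or cam(n); d=Rm@np.linalg.inv(K)@np.array([uv[0],uv[1],1.]); return o+d*(z-o[2])/d[2]
def proj(n,P,C=None):
    K,o,Rm=C or cam(n); p=K@(Rm.T@(np.asarray(P)-o)); return p[:2]/p[2]
def cloud(n,d,C=None):
    K,o,Rm=C or cam(n); v,u=np.mgrid[:420,:560]; q=np.stack([u,v,np.ones_like(u)],-1)@np.linalg.inv(K).T*d[...,None]
    return q@Rm.T+o
E
python3 - <<'E'
from h import *
for n in ['top','side']:
    f=np.load(f'pics/{n}0.npz');p=f['p'];d=f['d'];P=cloud(n,d)
    hsv=cv2.cvtColor(p,cv2.COLOR_RGB2HSV)
    # height above bench stats
    z=P[...,2]
    for nm,uv in ([('slab',(220,175)),('board rim',(235,247)),('sheet',(215,232)),('leg',(245,212)),('bench',(350,300)),('beaker',(118,230)),('dish',(283,138)),('box',(322,240))] if n=='top' else []):
        print(nm,np.round(P[uv[1],uv[0]],3))
    if n=='top':
        m=((p.min(2)>200)&(z>.03)&(z<.075)).astype(np.uint8)
        m[:, :150]=0;m[:,345:]=0
        cs,_=cv2.findContours(m,cv2.RETR_EXTERNAL,cv2.CHAIN_APPROX_NONE)
        for c in cs:
            if cv2.contourArea(c)>300: print(cv2.contourArea(c),cv2.minAreaRect(c),cv2.boxPoints(cv2.minAreaRect(c)))
    big=cv2.resize(p[130:300,90:350],None,fx=3,fy=3,interpolation=cv2.INTER_CUBIC) if n=='top' else cv2.resize(p[110:290,170:370],None,fx=3,fy=3,interpolation=cv2.INTER_CUBIC)
    cv2.imwrite(f'pics/{n}_zoom.png',big[:,:,::-1])
E
```

```text
slab [0.649 0.157 0.043]
board rim [0.456 0.117 0.054]
sheet [0.496 0.169 0.055]
leg [0.546 0.089 0.066]
bench [ 0.306 -0.186 -0.   ]
beaker [0.508 0.44  0.014]
dish [ 0.738 -0.014  0.074]
box [ 0.469 -0.108  0.077]
489.0 ((323.0500183105469, 239.6500244140625), (27.828041076660156, 19.922346115112305), 71.56504821777344) [[309.2     229.60002]
 [328.10004 223.30003]
 [336.90002 249.70003]
 [318.      256.     ]]
3084.5 ((236.22682189941406, 217.0102996826172), (60.10848617553711, 72.08956146240234), 66.03751373291016) [[191.0825  204.18556]
 [256.95877 174.90721]
 [281.37115 229.83504]
 [215.49487 259.1134 ]]
786.0 ((282.0000305175781, 137.5), (31.819805145263672, 31.819805145263672), 45.0) [[259.50003 137.5    ]
 [282.00003 115.     ]
 [304.50003 137.5    ]
 [282.00003 160.     ]]
```

View pics/top_zoom.png

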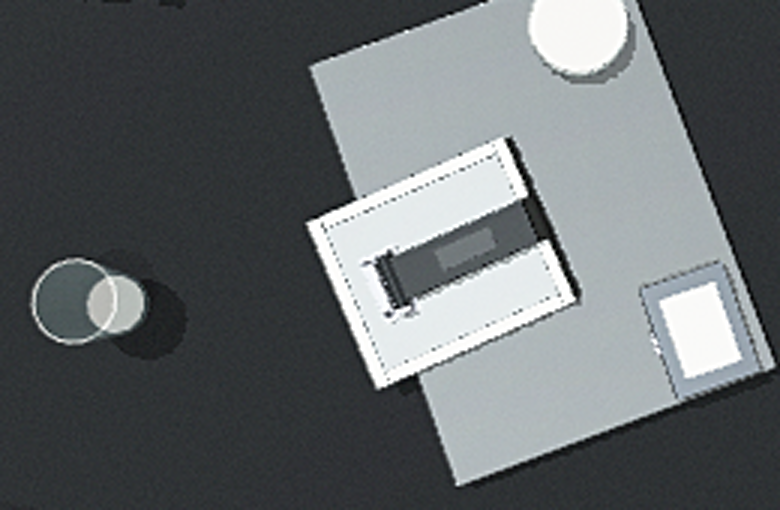

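View pics/side_zoom.png

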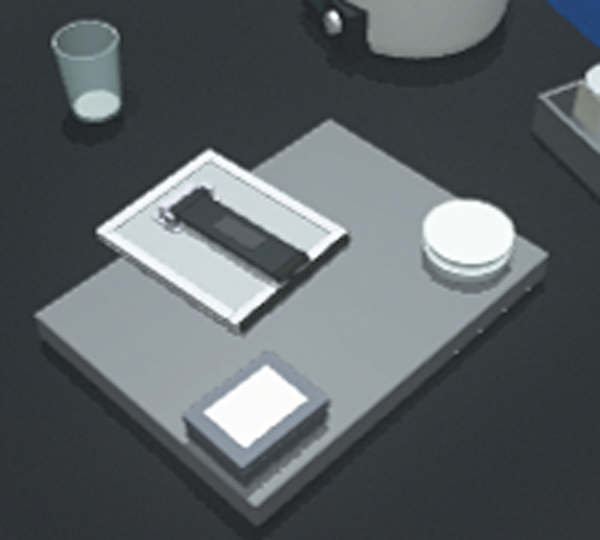

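```bash
python3 - <<'E'
from h import *
z2=lambda a:((a[0]+.5)/3-.5+90,(a[1]+.5)/3-.5+130)
A=[ray('top',z2(c),.052) for c in [(306,221),(378,389),(580,302),(509,137)]]
print(np.round(A,3))
te=(A[0]+A[1])/2; be=(A[2]+A[3])/2
print('top mid',te,'bottom mid',be,'len',np.linalg.norm(te-be),'w',np.linalg.norm(A[0]-A[1]),np.linalg.norm(A[2]-A[3]))
x=(be-te)[:2];print('ang x',np.arctan2(x[1],x[0]), 'edge perp',[np.arctan2(*(A[i]-A[j])[:2][::-1]) for i,j in ((0,1),(3,2))])
S=[ray('top',z2(c),.04) for c in [(312,66),(457,487),(775,370)]]
print('slab',np.round(S,3),np.linalg.norm(S[0]-S[1]),np.linalg.norm(S[1]-S[2]))
fx=S[2]-S[1];print('slab x ang',np.arctan2(fx[1],fx[0]))
L=[ray('top',z2(c),.063) for c in [(388,262),(528,200),(550,240),(405,308)]]
print('leg',np.round(L,3))
print('beaker base',ray('top',z2((117,304)),.0), 'rim',ray('top',z2((75,302)),.095))
print('side check', [np.round(proj('side',a),1) for a in A])
E
```

```text
[[ 0.573  0.231  0.052]
 [ 0.425  0.168  0.052]
 [ 0.496 -0.009  0.052]
 [ 0.644  0.051  0.052]]
top mid [0.49882155 0.19952863 0.052     ] bottom mid [0.57013585 0.0210545  0.052     ] len 0.1921945553531699 w 0.16076813368099546 0.15915206701128978
ang x -1.1906539480650926 edge perp [np.float64(0.4017113577761157), np.float64(0.3861648285227229)]
slab [[ 0.715  0.229  0.04 ]
 [ 0.338  0.102  0.04 ]
 [ 0.433 -0.179  0.04 ]] 0.39705736571964617 0.29652439605069947
slab x ang -1.2444999222189574
leg [[0.534 0.157 0.063]
 [0.586 0.035 0.063]
 [0.551 0.016 0.063]
 [0.494 0.143 0.063]]
beaker base [0.50520342 0.41601166 0.        ] rim [0.5043718 0.414761  0.095    ]
side check [array([239.3, 158.3]), array([201.5, 185.6]), array([248.1, 218.1]), array([285.6, 187. ])]
```

Emit:
step_arm([
  [-37,-30,0,0,0,0,0],
  [-37,-30,0,0,0,0,0],
  [-37,-30,0,0,0,0,0],
  [-37,-30,0,0,0,0,0],
  [-37,-30,0,0,0,0,0],
  [-37,-30,0,0,0,0,0],
  [-37,-30,0,0,0,0,0],
  [-37,-30,0,0,0,0,0],
  [-37,-30,0,0,0,0,0],
  [-37,-30,0,0,0,0,0],
  [-37,-30,0,0,0,0,0],
  [-37,-30,0,0,0,0,0],
], force=25)

```text
clock: 1.35
eef_pos: [0.5175, 0.1165, 0.2313]
tcp_rot: [0.552, 3.093, 0.001]
ft_force: [1.3, 0.2, -0.4]
opening: 0.0857
```

```bash
cat >> h.py <<'E'
def rep(tp=None,Rt=None):
    s=ctrl.read_state(); Rm=R.from_rotvec(s['tcp_rot']).as_matrix()
    print('t',round(s['clock'],2),'q',np.round(s['joints'],3).tolist(),'p',np.round(s['eef_pos'],4),'\nR',np.round(Rm,3).tolist(),'F',np.round(s['ft_force'],2),'M',np.round(s['moment'],2),'op',round(s['opening'],4))
    if Rt is not None: print('turn(tool)',np.round(R.from_matrix(Rm.T@Rt).as_rotvec(),3))
    if tp is not None: print('shift(tool,mm)',np.round(1000*Rm.T@(np.asarray(tp)-s['eef_pos']),1))
    import json; open('log.jsonl','a').write(json.dumps(dict(q=s['joints'].tolist(),p=s['eef_pos'].tolist(),r=s['tcp_rot'].tolist()))+'\n')
    return s,Rm
psi=-1.185
bx=np.array([np.cos(psi),np.sin(psi),0]); by=np.array([-np.sin(psi),np.cos(psi),0]); bz=np.array([0,0,1.])
top=np.array([0.4988,0.1995,0.046])
def Rdown(): return np.stack([-bx,by,-bz],1)
E
python3 - <<'E'
from h import *
rep(top+bx*.165+[0,0,.1],Rdown())
E
```

```text
t 1.35 q [-0.636, 0.195, 0.385, 1.83, -0.081, 1.132, 0.994] p [0.5175 0.1165 0.2313] 
R [[-0.938, 0.346, 0.0], [0.346, 0.938, 0.0], [0.0, 0.0, -1.0]] F [ 1.35  0.21 -0.38] M [ 0.03 -0.01  0.02] op 0.0857
turn(tool) [ 0.    -0.     0.831]
shift(tool,mm) [-64.9 -50.6  85.3]
```

Emit:
step_arm([
  [-33,-25,0,0,0,0,0],
  [-32,-25,10,0,0,0,0],
  [0,0,8,0,0,0.139,0],
  [0,0,8,0,0,0.139,0],
  [0,0,8,0,0,0.139,0],
  [0,0,8,0,0,0.139,0],
  [0,0,8,0,0,0.139,0],
  [0,0,0,0,0,0.136,0],
  [0,0,0,0,0,0,0],
])

```text
clock: 2.25
eef_pos: [0.5602, 0.0489, 0.1807]
tcp_rot: [-1.753, -2.606, 0.002]
ft_force: [-0.2, 0.2, 0.1]
opening: 0.0858
```

```bash
python3 - <<'E'
from h import *
C=cam('wrist')
p,d=viewer.capture('wrist'); cv2.imwrite("pics/wrist1.png",p[:,:,::-1]); np.savez("pics/wrist1.npz",p=p,d=d)
rep(top+bx*.165+[0,0,.1],Rdown())
P=cloud('wrist',d,C)
np.save('pics/w1cloud.npy',P)
for n,q in [('pin',top+bx*.05+bz*.013),('grip',top+bx*.165+bz*.013),('topL',top+by*.08+bz*.006),('topR',top-by*.08+bz*.006)]: print(n,np.round(proj('wrist',q,C)))
E
```

```text
t 2.3 q [-0.621, 0.33, 0.567, 1.82, -0.202, 1.05, 0.412] p [0.5605 0.049  0.181 ] 
R [[-0.379, 0.925, -0.0], [0.925, 0.379, -0.0], [-0.0, -0.001, -1.0]] F [-0.83 -0.22  0.34] M [ 0.01 -0.01 -0.02] op 0.0857
turn(tool) [-0.001  0.     0.003]
shift(tool,mm) [-2.3 -0.5 35. ]
pin [275.  54.]
grip [275. 202.]
topL [388. -22.]
topR [163. -22.]
```

View pics/wrist1.png

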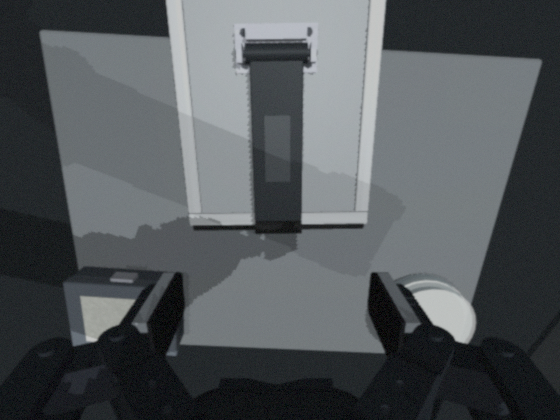

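Emit:
step_arm([
  [-2,0,30,0,0,0,0],
  [0,0,30,0,0,0,0],
  [0,0,30,0,0,0,0],
  [0,0,20,0,0,0,0],
  [0,0,10,0,0,0,0],
  [0,0,6,0,0,0,0],
  [0,0,0,0,0,0,0],
  [0,0,0,0,0,0,0],
])

```text
clock: 3.1
eef_pos: [0.5623, 0.0471, 0.0563]
tcp_rot: [1.753, 2.606, 0.002]
ft_force: [-0.2, 0.8, 0.1]
opening: 0.0851
```

```bash
python3 - <<'E'
from h import *
rep(top+bx*.165+[0,0,.006],Rdown())
p,d=viewer.capture('wrist'); cv2.imwrite("pics/wrist2.png",p[:,:,::-1])
E
```

```text
t 3.1 q [-0.548, 0.492, 0.497, 1.921, -0.318, 0.805, 0.509] p [0.5623 0.0471 0.0563] 
R [[-0.377, 0.926, 0.002], [0.926, 0.377, 0.001], [-0.0, 0.002, -1.0]] F [-0.23  0.76  0.06] M [-0.    0.01  0.02] op 0.0851
turn(tool) [0.002 0.    0.001]
shift(tool,mm) [ 0.1 -1.5  4.3]
```

View pics/wrist2.png

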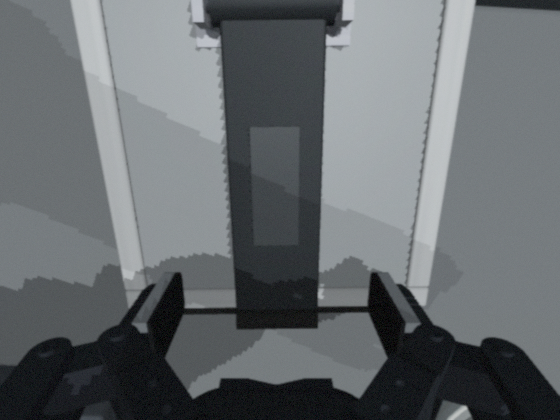

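Emit:
step_arm([
  [0,0,4,0,0,0,0.2],
  [0,0,0,0,0,0,0.35],
  [0,0,0,0,0,0,0.45],
  [0,0,0,0,0,0,0.55],
  [0,0,0,0,0,0,0.55],
  [0,0,0,0,0,0,0.6],
  [0,0,0,0,0,0,0.6],
], force=25)

```text
clock: 3.85
eef_pos: [0.5618, 0.0471, 0.0515]
tcp_rot: [1.753, 2.606, 0.001]
ft_force: [1.3, -0.1, 1.5]
opening: 0.0394
```

```bash
python3 - <<'E'
from h import *
rep(top+bx*.165+[0,0,.006],Rdown())
p,d=viewer.capture('wrist'); cv2.imwrite("pics/wrist3.png",p[:,:,::-1])
E
```

```text
t 3.85 q [-0.546, 0.498, 0.494, 1.924, -0.323, 0.797, 0.512] p [0.5618 0.0471 0.0515] 
R [[-0.377, 0.926, 0.001], [0.926, 0.377, 0.0], [-0.0, 0.001, -1.0]] F [ 1.35 -0.08  1.45] M [ 0.11 -0.18  0.07] op 0.0394
turn(tool) [0.001 0.    0.   ]
shift(tool,mm) [-0.1 -1.  -0.5]
```

View pics/wrist3.png

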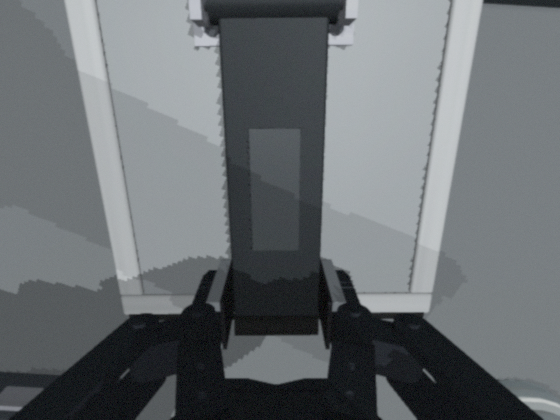

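Emit:
step_arm([
  [-0.2,0,-5.8,0,-0.05,0,0.7],
  [-0.2,0,-5.8,0,-0.05,0,0.7],
  [-0.2,0,-5.8,0,-0.05,0,0.7],
  [-0.2,0,-5.8,0,-0.05,0,0.7],
  [-0.2,0,-5.8,0,-0.05,0,0.7],
  [-0.2,0,-5.8,0,-0.05,0,0.7],
  [0,0,0,0,0,0,0.7],
], force=30)

```text
clock: 4.6
eef_pos: [0.5603, 0.0501, 0.0862]
tcp_rot: [1.606, 2.391, -0.244]
ft_force: [-0.4, -0.6, 2.8]
opening: 0.0393
```

```bash
python3 - <<'E'
from h import *
rep()
p,d=viewer.capture('side'); cv2.imwrite("pics/side4.png",cv2.resize(p[90:300,150:400],None,fx=3,fy=2.8)[:,:,::-1])
E
```

```text
t 4.6 q [-0.908, 0.489, 0.716, 1.968, -0.02, 0.752, 0.143] p [0.5603 0.0501 0.0862] 
R [[-0.361, 0.926, 0.112], [0.884, 0.378, -0.275], [-0.297, -0.0, -0.955]] F [-0.41 -0.64  2.84] M [ 0.13 -0.2  -0.11] op 0.0393
```

View pics/side4.png

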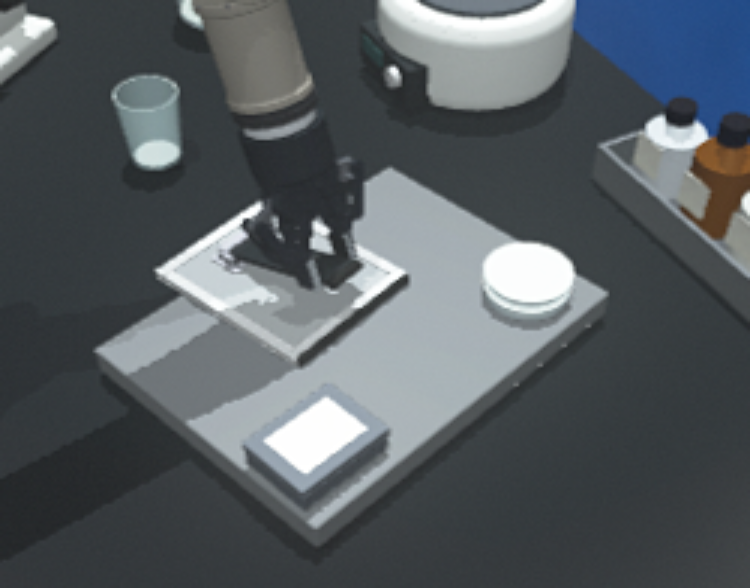

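Emit:
step_arm([
  [-0.2,0,-5.8,0,-0.05,0,0.7],
  [-0.2,0,-5.8,0,-0.05,0,0.7],
  [-0.2,0,-5.8,0,-0.05,0,0.7],
  [-0.2,0,-5.8,0,-0.05,0,0.7],
  [-0.2,0,-5.8,0,-0.05,0,0.7],
  [0,0,0,0,0,0,0.7],
])

```text
clock: 5.25
eef_pos: [0.5563, 0.0591, 0.113]
tcp_rot: [1.481, 2.201, -0.42]
ft_force: [0.5, -1.7, 2.3]
opening: 0.0391
```

```bash
python3 - <<'E'
from h import *
rep()
p,d=viewer.capture('side'); cv2.imwrite("pics/side5.png",cv2.resize(p[90:300,150:400],None,fx=3,fy=2.8)[:,:,::-1])
E
```

```text
t 5.25 q [-1.185, 0.567, 0.886, 1.983, 0.175, 0.783, -0.121] p [0.5563 0.0591 0.113 ] 
R [[-0.321, 0.926, 0.196], [0.789, 0.376, -0.486], [-0.524, -0.001, -0.852]] F [ 0.54 -1.73  2.34] M [ 0.07 -0.27 -0.27] op 0.0391
```

View pics/side5.png

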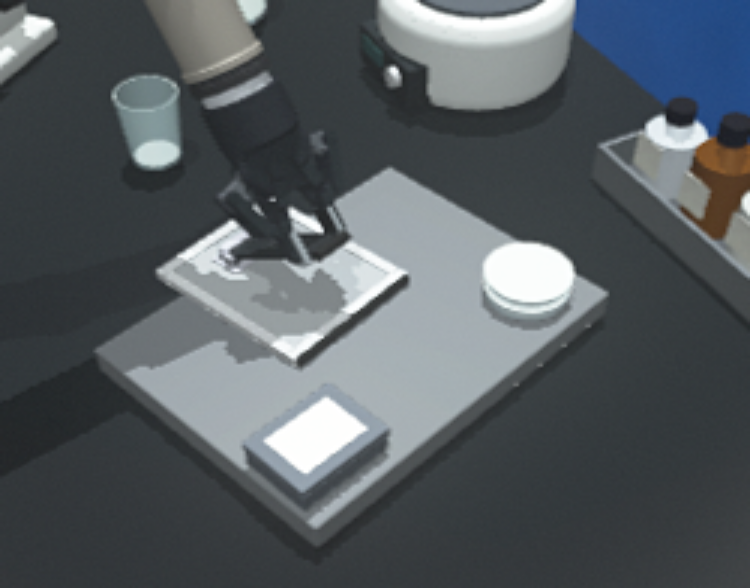

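Emit:
step_arm([
  [-0.1,0,-3.5,0,-0.03,0,0.7],
  [-0.1,0,-3.5,0,-0.03,0,0.7],
  [-0.1,0,-2.3,0,-0.02,0,0.7],
  [0,0,0,0,0,0,0.7],
  [0,0,0,0,0,0,0.7],
])

```text
clock: 5.8
eef_pos: [0.5543, 0.0638, 0.1208]
tcp_rot: [1.441, 2.14, -0.47]
ft_force: [1.6, -4.1, 0.9]
opening: 0.0392
```

```bash
python3 - <<'E'
from h import *
rep()
p,d=viewer.capture('side'); cv2.imwrite("pics/side6.png",cv2.resize(p[90:300,150:400],None,fx=3,fy=2.8)[:,:,::-1])
E
```

```text
t 5.8 q [-1.259, 0.606, 0.929, 1.985, 0.218, 0.8, -0.189] p [0.5543 0.0638 0.1208] 
R [[-0.304, 0.927, 0.222], [0.749, 0.376, -0.546], [-0.589, -0.0, -0.808]] F [ 1.62 -4.05  0.92] M [ 0.18 -0.29 -0.09] op 0.0392
```

View pics/side6.png

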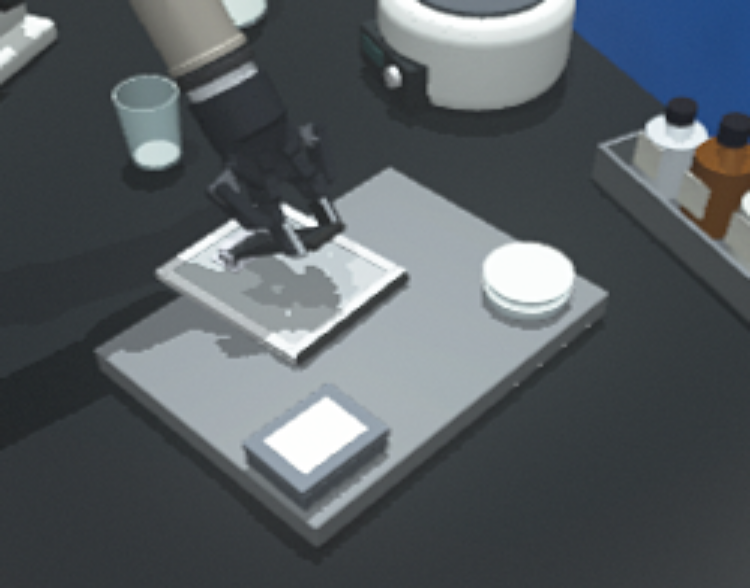

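Emit:
step_arm([
  [0,0,-3,0,-0.02,0,0.7],
  [0,0,0,0,0,0,0.7],
  [0,0,0,0,0,0,0.7],
])

```text
clock: 6.15
eef_pos: [0.5536, 0.0657, 0.1231]
tcp_rot: [1.429, 2.125, -0.482]
ft_force: [1.3, -3.9, -0.1]
opening: 0.0395
```

```bash
python3 - <<'E'
from h import *
rep()
E
```

```text
t 6.15 q [-1.277, 0.616, 0.939, 1.984, 0.228, 0.807, -0.205] p [0.5536 0.0657 0.1231] 
R [[-0.3, 0.926, 0.228], [0.737, 0.377, -0.561], [-0.605, -0.0, -0.796]] F [ 1.3  -3.88 -0.07] M [ 0.22 -0.04 -0.12] op 0.0395
```

Emit:
step_arm([
  [0,0,0,0,0,0,0.3],
  [0,0,0,0,0,0,0],
  [0,0,0,0,0,0,0],
  [0,0,-20,0,0,0,0],
  [0,0,-40,0,0,0,0],
  [0,0,-50,0,0,0,0],
  [0,0,-30,0,0,0,0],
  [0,0,0,0,0,0,0],
])

```text
clock: 6.95
eef_pos: [0.5235, 0.1491, 0.2371]
tcp_rot: [1.425, 2.128, -0.47]
ft_force: [1.6, 0.1, -0.5]
opening: 0.0855
```

```bash
python3 - <<'E'
from h import *
rep()
C=cam('wrist')
p,d=viewer.capture('wrist'); cv2.imwrite("pics/wrist7.png",p[:,:,::-1]); np.savez('pics/w7.npz',p=p,d=d,P=cloud('wrist',d,C))
p,d=viewer.capture('side'); cv2.imwrite("pics/side7.png",cv2.resize(p[90:300,150:400],None,fx=3,fy=2.8)[:,:,::-1]);np.savez('pics/s7.npz',p=p,d=d,P=cloud('side',d))
E
```

```text
t 6.95 q [-1.501, 0.475, 1.025, 1.853, 0.267, 1.122, -0.25] p [0.5235 0.1491 0.2371] 
R [[-0.302, 0.924, 0.235], [0.739, 0.383, -0.554], [-0.602, 0.006, -0.798]] F [ 1.57  0.07 -0.53] M [0.64 0.19 0.01] op 0.0855
```

View pics/side7.png

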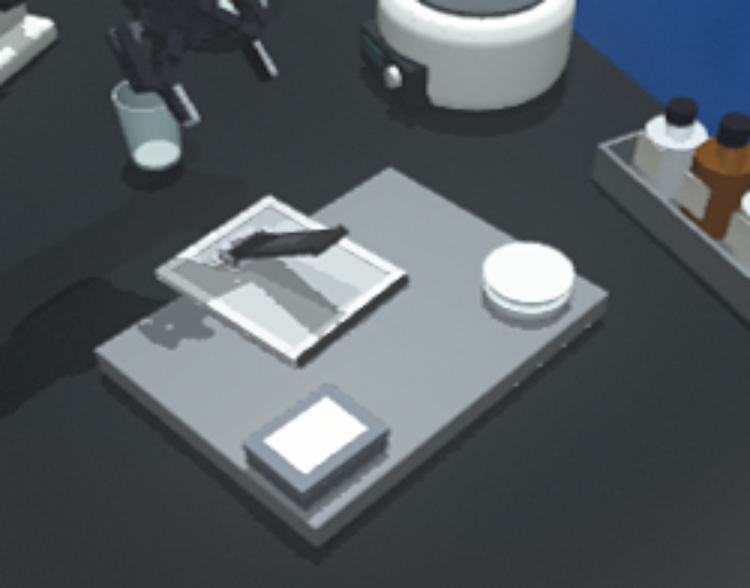

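View pics/wrist7.png

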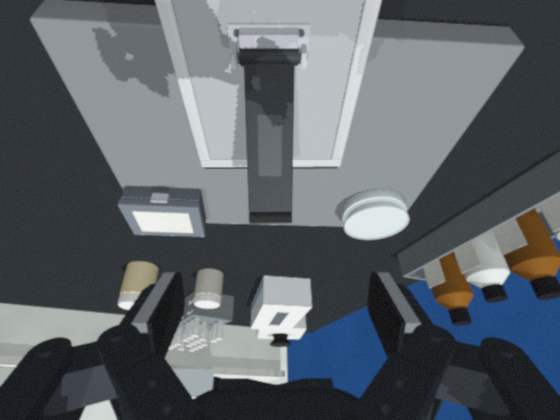

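```bash
python3 - <<'E'
from h import *
import json,itertools
from scipy.optimize import least_squares
f=np.load('pics/w7.npz');P=f['P']
q=P[75:205:5,262:280:4].reshape(-1,3); 
c=q.mean(0);u,s,vt=np.linalg.svd(q-c);n=vt[2]*np.sign(vt[2][2]);print('normal tilt leg',np.arccos(n[2]),n,s, 'dir',np.arctan2(n@bx,n[2]))
print('foot end',P[205,270],'near pin',P[75,270])
q=P[80:150:3,205:238:3].reshape(-1,3);c=q.mean(0);u,s,vt=np.linalg.svd(q-c);n=vt[2]*np.sign(vt[2][2]);print('sheet n',n,c,s)
D=[json.loads(l) for l in open('log.jsonl')]
D.append(dict(q=[-1.31600742,.39919738,.04503363,1.53788863,-.01872509,1.20687738,-.05071971],p=[.22494859,.60916038,.23025612],r=[-5.52666333e-01,-3.09236085,3.03941319e-03]))
Q=np.array([d['q'] for d in D]);Pp=np.array([d['p'] for d in D]);Rr=R.from_rotvec([d['r'] for d in D]).as_matrix()
print(len(D))
Rz=lambda a:R.from_euler('z',a).as_matrix();Ry=lambda a:R.from_euler('y',a).as_matrix()
def fk(q,x,s):
    b,d,L1,a1,L2,a2,L3,e,a0=x
    M=Rz(b+s[0]*q[0]);p=M@np.array([a0,0,d])
    M=M@Ry(q[1])@Rz(s[1]*q[2]);p=p+M@np.array([a1,0,L1])
    M=M@Ry(q[3])@Rz(s[2]*q[4]);p=p+M@np.array([a2,0,L2])
    M=M@Ry(q[5])@Rz(s[3]*q[6]+e);p=p+M@np.array([0,0,L3]);return p,M
best=[]
for s in itertools.product([1,-1],repeat=4):
  for b0 in (0,np.pi/2,np.pi,-np.pi/2):
   for e0 in (0,np.pi,np.pi/2,-np.pi/2):
    def res(x): 
        o=[]
        for i in range(len(D)):
            p,M=fk(Q[i],x,s);o+=list((p-Pp[i])*3)+list((M-Rr[i]).ravel())
        return np.array(o)
    x0=[b0,.3,.4,0,.4,0,.2,e0,0]
    r=least_squares(res,x0,max_nfev=30);best.append((r.cost,s,r.x))
best.sort(key=lambda t:t[0])
for t in best[:3]: print(t[0],t[1],np.round(t[2],4).tolist())
E
```

```text
normal tilt leg 0.603792558514402 [-0.20645013  0.52890402  0.82318824] [0.35886945 0.05450009 0.00805724] dir -0.6037490232351347
foot end [0.55418019 0.06323543 0.13398164] near pin [0.52091215 0.14651539 0.07118452]
sheet n [-0.96713495 -0.23689276  0.09236778] [0.49717523 0.07575522 0.05247868] [0.57015106 0.25798281 0.14699346]
10
0.005270331066318086 (-1, -1, -1, -1) [-0.0415, 0.2643, 0.5037, 0.0691, 0.4391, -0.0008, 0.3183, 1.5326, -0.0251]
0.005270331066318111 (-1, -1, -1, -1) [-0.0415, 0.2643, 0.5037, 0.0691, 0.4391, -0.0008, 0.3183, -4.7506, -0.0251]
0.005270331066318115 (-1, -1, -1, -1) [-0.0415, 0.2643, 0.5037, 0.0691, 0.4391, -0.0008, 0.3183, 1.5326, -0.0251]
```

```bash
cat >> h.py <<'E'
import json
from scipy.optimize import least_squares
Rz=lambda a:R.from_euler('z',a).as_matrix();Ry=lambda a:R.from_euler('y',a).as_matrix()
def fk(q,x):
    v=x[:15].reshape(5,3); o=x[15:]
    M=Rz(-q[0]+o[0]);p=M@v[0]
    M=M@Ry(q[1]+o[1]);M=M@Rz(-q[2]+o[2]);p=p+M@v[1]
    M=M@Ry(q[3]+o[3]);p=p+M@v[2];M=M@Rz(-q[4]+o[4]);p=p+M@v[3]
    M=M@Ry(q[5]+o[5]);M=M@Rz(-q[6]+o[6]);p=p+M@v[4];return p,M
E
python3 - <<'E'
from h import *
D=[json.loads(l) for l in open('log.jsonl')]
D.append(dict(q=[-1.31600742,.39919738,.04503363,1.53788863,-.01872509,1.20687738,-.05071971],p=[.22494859,.60916038,.23025612],r=[-5.52666333e-01,-3.09236085,3.03941319e-03]))
Q=np.array([d['q'] for d in D]);Pp=np.array([d['p'] for d in D]);Rr=R.from_rotvec([d['r'] for d in D]).as_matrix()
x0=np.zeros(22);x0[2]=.264;x0[5]=.5;x0[8]=.2;x0[11]=.24;x0[14]=.318;x0[3]=.05;x0[21]=np.pi/2
xr=x0.copy()
def res(x):
    o=[]
    for i in range(len(D)):
        p,M=fk(Q[i],x);o+=list((p-Pp[i])*5)+list((M-Rr[i]).ravel())
    return np.r_[o,(x-x0)*np.r_[[.01]*15,[.05]*7]]
r=least_squares(res,x0);print(r.cost,np.round(r.x[:15].reshape(5,3),4).tolist(),np.round(r.x[15:],4))
for i in range(len(D)):
    p,M=fk(Q[i],r.x);print(np.round((p-Pp[i])*1000,1),round(R.from_matrix(M.T@Rr[i]).magnitude(),4))
np.save('kin.npy',r.x)
E
```

```text
2.3733897388294848e-07 [[0.0, -0.012, 0.256], [0.0, -0.0152, 0.5227], [-0.0001, -0.0152, 0.2185], [0.0, -0.0004, 0.2585], [0.0, 0.0, 0.3373]] [-0.     -0.      0.     -0.     -0.      0.      1.5708]
[ 0.  0. -0.] 0.0
[-0. -0.  0.] 0.0
[ 0. -0.  0.] 0.0
[ 0. -0.  0.] 0.0
[-0.  0. -0.] 0.0
[-0.  0. -0.] 0.0
[0. 0. 0.] 0.0
[0. 0. 0.] 0.0
[ 0. -0.  0.] 0.0
[-0. -0. -0.] 0.0
```

```bash
cat >> h.py <<'E'
LO=np.array([-2.82,-.49,-1.37,0,-1.36,.23,-2.94]);HI=np.array([2.82,2.23,1.46,2.46,4.5,2,2.94])
try: X=np.load('kin.npy')
except Exception: X=None
def jac(q):
    p,M=fk(q,X);J=np.zeros((6,7))
    for i in range(7):
        d=q.copy();d[i]+=1e-5;p2,M2=fk(d,X);J[:3,i]=(p2-p)/1e-5;J[3:,i]=R.from_matrix(M2@M.T).as_rotvec()/1e-5
    return p,M,J
def track(q,p1,R1,n=30):
    p0,M0=fk(q,X);w=R.from_matrix(M0.T@R1).as_rotvec();Qs=[]
    for k in range(1,n+1):
        pt=p0+(p1-p0)*k/n;Mt=M0@R.from_rotvec(w*k/n).as_matrix()
        for _ in range(4):
            p,M,J=jac(q);e=np.r_[pt-p,R.from_matrix(Mt@M.T).as_rotvec()]
            q=np.clip(q+J.T@np.linalg.solve(J@J.T+1e-5*np.eye(6),e),LO,HI)
        Qs.append(q.copy())
    p,M,J=jac(q);err=(np.linalg.norm(p1-p)*1000,R.from_matrix(R1@M.T).magnitude())
    return q,np.array(Qs),err
def u_(phi): return -bx*np.cos(phi)+bz*np.sin(phi)
def n_(phi): return bx*np.sin(phi)+bz*np.cos(phi)
def Rt_(phi,sg): # tool z=-u, y=sg*n
    z=-u_(phi);y=sg*n_(phi);return np.stack([np.cross(y,z),y,z],1)
strip=top+bx*.19
E
python3 - <<'E'
from h import *
q0=ctrl.read_state()['joints']
lat=-.015;g=.014;al=.6
for sg in (1,-1):
    q=q0.copy();print('sg',sg)
    pre=top+by*lat+u_(al)*.12
    way=[('turn',fk(q,X)[0],Rt_(al,sg))]
    way=[('up',np.array([.47,.30,.25]),Rt_(al,sg)),('pre',pre,Rt_(al,sg)),('in',top+by*lat-u_(al)*g,Rt_(al,sg))]
    way.append(('al',strip+u_(al)*(.19-g)+by*lat,Rt_(al,sg)))
    for f in (1.0,1.4,1.6,1.87): way.append((f,strip+u_(f)*(.19-g)+by*lat,Rt_(f,sg)))
    for n,p,M in way:
        q,Qs,e=track(q,p,M);print(n,np.round(p,3),np.round(q,2),np.round(e,3), 'wrist',)
E
```

```text
sg 1
up [0.47 0.3  0.25] [-1.81  1.07  1.39  1.64 -0.08  1.36 -1.66] [0. 0.] wrist
pre [0.448 0.286 0.114] [-1.82  1.2   1.26  1.77 -0.2   1.2  -1.76] [0. 0.] wrist
in [0.489 0.183 0.038] [-1.7   1.26  1.18  1.92 -0.24  0.92 -1.73] [0. 0.] wrist
al [0.502 0.152 0.145] [-1.71  1.13  1.33  1.94 -0.14  0.97 -1.63] [0. 0.] wrist
1.0 [0.521 0.106 0.194] [-1.57  0.73  1.37  1.95 -0.17  0.96 -1.38] [0. 0.] wrist
1.4 [0.545 0.046 0.219] [-1.2   0.45  1.23  1.86 -0.3   1.08 -1.07] [0. 0.] wrist
1.6 [0.558 0.013 0.222] [-0.91  0.44  1.09  1.78 -0.44  1.2  -0.86] [0. 0.] wrist
1.87 [ 0.576 -0.03   0.214] [-0.52  0.54  0.93  1.65 -0.65  1.43 -0.61] [0. 0.] wrist
sg -1
up [0.47 0.3  0.25] [-1.46  0.62  0.59  1.63  0.49  1.52  0.92] [0. 0.] wrist
pre [0.448 0.286 0.114] [-1.46  0.76  0.54  1.76  0.44  1.31  0.77] [0. 0.] wrist
in [0.489 0.183 0.038] [-1.35  0.84  0.56  1.91  0.5   1.04  0.73] [0. 0.] wrist
al [0.502 0.152 0.145] [-1.36  0.64  0.64  1.93  0.57  1.15  0.84] [0. 0.] wrist
1.0 [0.521 0.106 0.194] [-1.15  0.33  0.64  1.94  0.43  1.06  1.19] [0. 0.] wrist
1.4 [0.545 0.046 0.219] [-0.79  0.24  0.62  1.85  0.03  1.06  1.75] [0. 0.] wrist
1.6 [0.558 0.013 0.222] [-0.58  0.29  0.61  1.77 -0.21  1.15  2.06] [0. 0.] wrist
1.87 [ 0.576 -0.03   0.214] [-0.29  0.43  0.56  1.65 -0.48  1.34  2.37] [0. 0.] wrist
```

```bash
python3 - <<'E'
from h import *
rep(None,Rt_(.6,-1))
E
```

```text
t 7.05 q [-1.497, 0.477, 1.025, 1.859, 0.267, 1.121, -0.25] p [0.5217 0.1446 0.2345] 
R [[-0.301, 0.926, 0.228], [0.738, 0.378, -0.56], [-0.604, 0.0, -0.797]] F [ 0.16 -0.49  0.19] M [0.61 0.29 0.04] op 0.0855
turn(tool) [ 0.253 -0.252 -1.555]
```

Emit:
step_arm([
  [0,0,0,0.021,-0.021,-0.13,0],
  [0,0,0,0.021,-0.021,-0.13,0],
  [0,0,0,0.021,-0.021,-0.13,0],
  [0,0,0,0.021,-0.021,-0.13,0],
  [0,0,0,0.021,-0.021,-0.13,0],
  [0,0,0,0.021,-0.021,-0.13,0],
  [0,0,0,0.021,-0.021,-0.13,0.2],
  [0,0,0,0.021,-0.021,-0.13,0.4],
  [0,0,0,0.021,-0.021,-0.13,0.5],
  [0,0,0,0.021,-0.021,-0.13,0.5],
  [0,0,0,0.021,-0.021,-0.13,0.5],
  [0,0,0,0.021,-0.021,-0.125,0.5],
])

```text
clock: 8.25
eef_pos: [0.5214, 0.142, 0.2333]
tcp_rot: [-0.51, 2.582, -1.368]
ft_force: [0.4, -0.0, 1.3]
opening: 0.0427
```

```bash
python3 - <<'E'
from h import *
lat=-.015
print('via');rep(top+by*lat+u_(.6)*.17+[0,0,.04],Rt_(.6,-1))
print('pre');rep(top+by*lat+u_(.6)*.10)
E
```

```text
via
t 8.25 q [-1.357, 0.516, 0.68, 1.87, 0.626, 1.279, 0.956] p [0.5214 0.142  0.2333] 
R [[-0.926, -0.217, 0.309], [-0.378, 0.519, -0.767], [0.006, -0.827, -0.563]] F [ 0.36 -0.04  1.28] M [0.83 0.35 0.03] op 0.0427
turn(tool) [-0.002 -0.002  0.005]
shift(tool,mm) [  13.7  156.2 -138.1]
pre
t 8.25 q [-1.357, 0.516, 0.68, 1.87, 0.626, 1.279, 0.956] p [0.5214 0.142  0.2333] 
R [[-0.926, -0.217, 0.309], [-0.378, 0.519, -0.767], [0.006, -0.827, -0.563]] F [ 0.36 -0.04  1.28] M [0.83 0.35 0.03] op 0.0427
shift(tool,mm) [ 13.3 189.4 -45.6]
```

Emit:
step_arm([
  [3,0,-34,0,0,0,0.5],
  [3,10,-40,0,0,0,0.5],
  [3,30,-34,0,0,0,0.5],
  [3,36,-20,0,0,0,0.5],
  [2,40,-10,0,0,0,0.5],
  [0,40,0,0,0,0,0.5],
  [0,0,0,0,0,0,0.5],
])

```text
clock: 8.95
eef_pos: [0.4298, 0.3271, 0.1775]
tcp_rot: [-0.516, 2.581, -1.369]
ft_force: [-0.6, -0.2, -0.7]
opening: 0.0428
```

```bash
python3 - <<'E'
from h import *
lat=-.015
rep(top+by*lat+u_(.6)*.06,Rt_(.6,-1))
C=cam('wrist');p,d=viewer.capture('wrist'); cv2.imwrite("pics/wrist8.png",p[:,:,::-1]);np.savez('pics/w8.npz',p=p,d=d,P=cloud('wrist',d,C))
for n,q in [('topmid upper',top+bz*.006),('c+',top+by*.08+bz*.006),('c-',top-by*.08+bz*.006),('low',top-bz*.006)]: print(n,np.round(proj('wrist',q,C)))
p,d=viewer.capture('side'); cv2.imwrite("pics/side8.png",cv2.resize(p[60:270,150:400],None,fx=3,fy=2.8)[:,:,::-1])
E
```

```text
t 8.95 q [-1.509, 0.707, 0.555, 1.667, 0.425, 1.467, 0.825] p [0.4298 0.3271 0.1775] 
R [[-0.925, -0.22, 0.31], [-0.38, 0.517, -0.766], [0.008, -0.827, -0.562]] F [-0.62 -0.23 -0.71] M [ 0.82  0.38 -0.05] op 0.0428
turn(tool) [-0.003 -0.001  0.009]
shift(tool,mm) [ -1.3  27.5 133.2]
topmid upper [297. 195.]
c+ [295. 261.]
c- [300. 117.]
low [306. 193.]
```

View pics/wrist8.png

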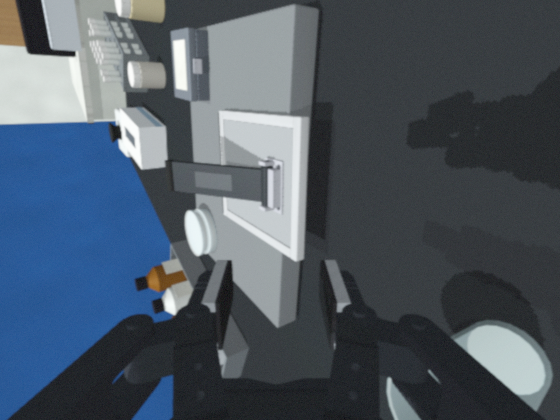

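View pics/side8.png

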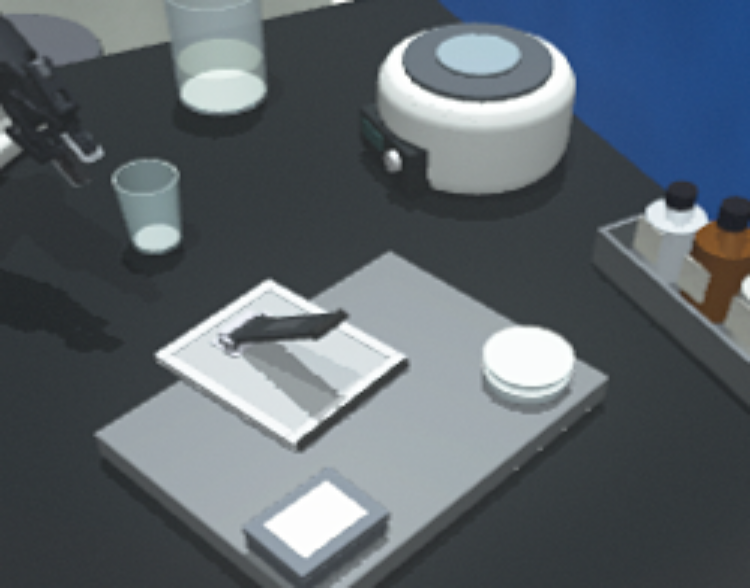

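Emit:
step_arm([
  [0,7,33,0,0,0.004,0.5],
  [0,7,34,0,0,0.004,0.5],
  [-1,7,33,0,0,0,0.5],
  [0,6,33,0,0,0,0.5],
  [0,0,20,0,0,0,0.5],
  [0,0,0,0,0,0,0.5],
])

```text
clock: 9.65
eef_pos: [0.4767, 0.2174, 0.0765]
tcp_rot: [-0.483, 2.582, -1.368]
ft_force: [0.3, 0.4, 0.6]
opening: 0.0431
```

```bash
python3 - <<'E'
from h import *
lat=-.015
rep(top+by*lat-u_(.6)*.014,Rt_(.6,-1))
C=cam('wrist');p,d=viewer.capture('wrist'); cv2.imwrite("pics/wrist9.png",p[:,:,::-1]);np.savez('pics/w9.npz',p=p,d=d,P=cloud('wrist',d,C))
p,d=viewer.capture('side'); cv2.imwrite("pics/side9.png",cv2.resize(p[60:270,150:400],None,fx=3,fy=2.8)[:,:,::-1])
E
```

```text
t 9.65 q [-1.397, 0.793, 0.572, 1.858, 0.472, 1.156, 0.755] p [0.4767 0.2174 0.0765] 
R [[-0.931, -0.199, 0.305], [-0.365, 0.524, -0.77], [-0.007, -0.828, -0.561]] F [0.28 0.35 0.57] M [ 0.77  0.31 -0.03] op 0.0431
turn(tool) [-0.005 -0.007 -0.013]
shift(tool,mm) [ 1.  11.3 51.7]
```

View pics/wrist9.png

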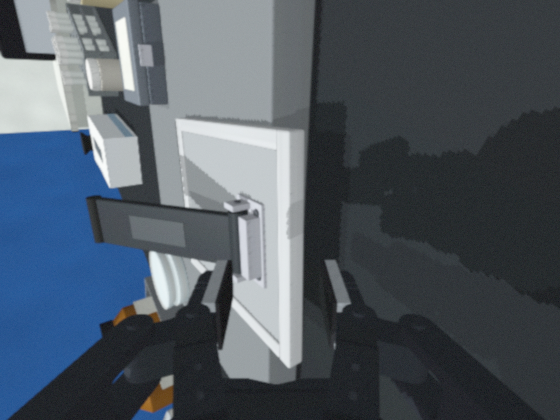

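View pics/side9.png

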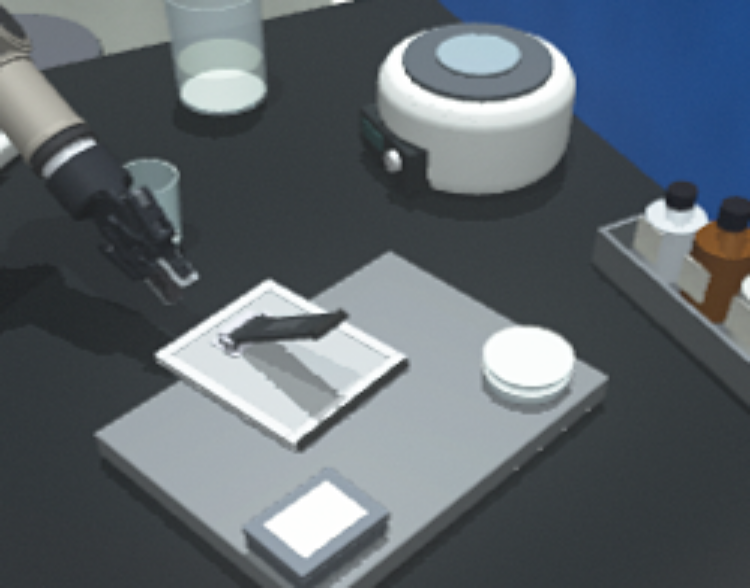

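Emit:
step_arm([
  [1,3,12,-0.005,-0.007,-0.013,0.5],
  [0,3,12,0,0,0,0.5],
  [0,0,12,0,0,0,0.5],
  [0,0,10,0,0,0,0.5],
  [0,0,6,0,0,0,0.5],
  [0,0,0,0,0,0,0.5],
])

```text
clock: 10.35
eef_pos: [0.4903, 0.1855, 0.0407]
tcp_rot: [-0.513, 2.58, -1.355]
ft_force: [-0.4, -0.9, 0.8]
opening: 0.0429
```

```bash
python3 - <<'E'
from h import *
lat=-.015
rep(top+by*lat-u_(.6)*.014,Rt_(.6,-1))
C=cam('wrist');p,d=viewer.capture('wrist'); cv2.imwrite("pics/wrist10.png",p[:,:,::-1])
p,d=viewer.capture('side'); cv2.imwrite("pics/side10.png",cv2.resize(p[60:270,150:400],None,fx=3,fy=2.8)[:,:,::-1])
E
```

```text
t 10.35 q [-1.356, 0.836, 0.571, 1.909, 0.499, 1.04, 0.74] p [0.4903 0.1855 0.0407] 
R [[-0.924, -0.217, 0.316], [-0.383, 0.524, -0.76], [-0.001, -0.823, -0.568]] F [-0.42 -0.9   0.81] M [0.83 0.34 0.01] op 0.0429
turn(tool) [0.004 0.006 0.004]
shift(tool,mm) [1.8 1.1 2.9]
```

View pics/wrist10.png

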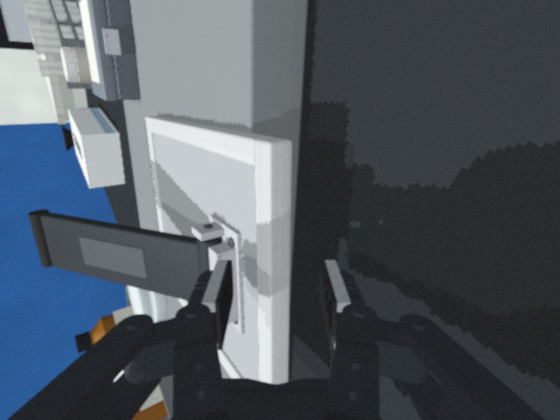

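View pics/side10.png

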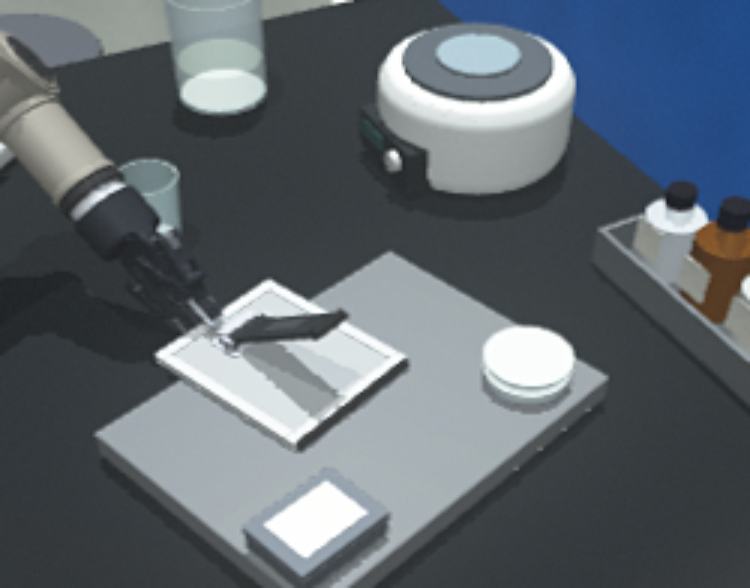

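```bash
python3 - <<'E'
from h import *
lat=-.015
s,Rm=rep()
p0=s['eef_pos']
prev=p0
for phi,op in [(0,.043),(.1,.043),(.2,.040),(.3,.034),(.4,.030),(.5,.025),(.6,.021)]:
    c=strip+.19*u_(phi)-.006*n_(phi)+by*(Rm.T[0]*0@by+lat)
    T=c+.016*-u_(.6)+op/2*n_(.6)
    print(phi,np.round(T,4),'cum',np.round(1000*Rm.T@(T-p0),1),'d',np.round(1000*Rm.T@(T-prev),1));prev=T
E
```

```text
t 10.45 q [-1.357, 0.835, 0.57, 1.907, 0.499, 1.04, 0.74] p [0.4904 0.1869 0.0408] 
R [[-0.923, -0.218, 0.317], [-0.384, 0.525, -0.759], [-0.001, -0.823, -0.569]] F [-0.17 -0.05  0.  ] M [ 0.76  0.36 -0.03] op 0.0431
0 [0.4944 0.1704 0.0487] cum [  2.6 -16.1   9.3] d [  2.6 -16.1   9.3]
0.1 [0.4946 0.17   0.0677] cum [  2.6 -32.   -1.2] d [ -0.  -15.8 -10.5]
0.2 [0.4951 0.1688 0.0853] cum [  2.6 -47.3 -10.1] d [ -0.  -15.3  -8.9]
0.3 [0.496  0.1665 0.1014] cum [  2.6 -61.9 -17.2] d [ -0.  -14.6  -7.1]
0.4 [0.4978 0.162  0.1178] cum [  2.6 -78.1 -22.6] d [  0.  -16.2  -5.4]
0.5 [0.5002 0.1562 0.1331] cum [  2.6 -94.3 -26.1] d [  0.  -16.2  -3.5]
0.6 [0.5033 0.1485 0.148 ] cum [   2.7 -111.2  -27.7] d [  0.1 -16.9  -1.6]
```

Emit:
step_arm([
  [0,-8,4,0,0,0,0.5],
  [1,-8,5,0,0,0,0.5],
  [0,-8,-5,0,0,0,0.5],
  [0,-8,-5,0,0,0,0.5],
  [0,-7.6,-4.5,0,0,0,0.53],
  [0,-7.6,-4.5,0,0,0,0.53],
  [0,0,0,0,0,0,0.53],
])

```text
clock: 11.15
eef_pos: [0.4968, 0.1695, 0.0864]
tcp_rot: [-0.513, 2.58, -1.35]
ft_force: [-0.1, 0.0, -3.4]
opening: 0.0403
```

```bash
python3 - <<'E'
from h import *
rep()
C=cam('wrist');p,d=viewer.capture('wrist'); cv2.imwrite("pics/wrist11.png",p[:,:,::-1])
p,d=viewer.capture('side'); cv2.imwrite("pics/side11.png",cv2.resize(p[60:270,150:400],None,fx=3,fy=2.8)[:,:,::-1])
E
```

```text
t 11.15 q [-1.361, 0.749, 0.608, 1.931, 0.532, 1.073, 0.785] p [0.4968 0.1695 0.0864] 
R [[-0.923, -0.216, 0.317], [-0.384, 0.527, -0.758], [-0.003, -0.822, -0.57]] F [-0.14  0.04 -3.36] M [ 1.27  0.55 -0.03] op 0.0403
```

View pics/wrist11.png

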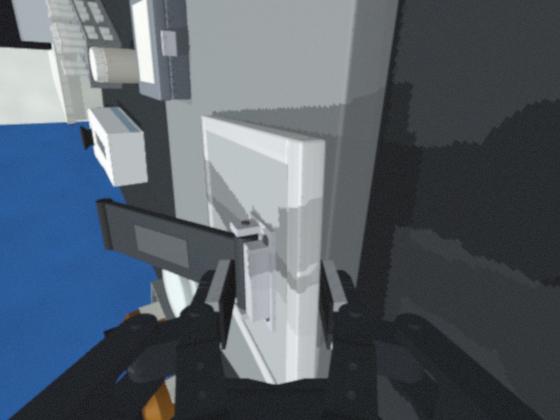

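View pics/side11.png

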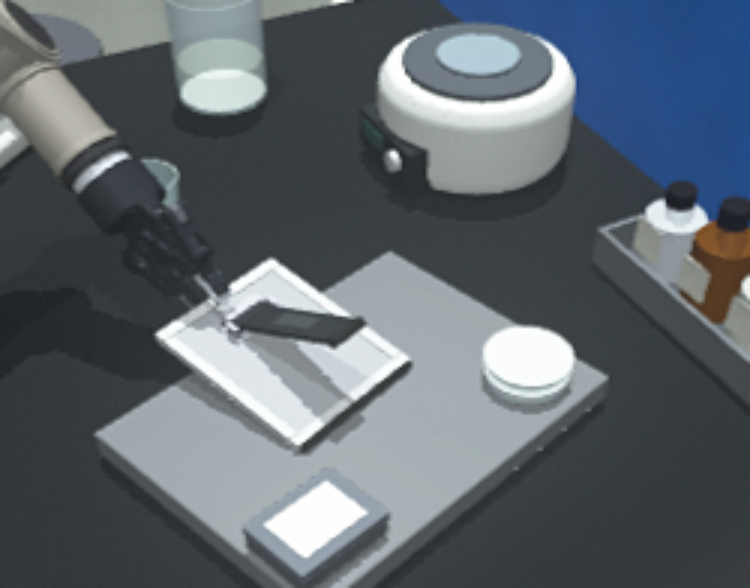

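Lifting works: the board rests on the lower finger (3.4 N) with its strip edge in place. I'll go on to 0.6 rad.

Emit:
step_arm([
  [0,-7.3,-3.5,0,0,0,0.57],
  [0,-7.3,-3.5,0,0,0,0.6],
  [0,-8,-2.7,0,0,0,0.62],
  [0,-8,-2.7,0,0,0,0.65],
  [0,-8,-1.8,0,0,0,0.68],
  [0,-8,-1.8,0,0,0,0.7],
  [0,-8.5,-0.8,0,0,0,0.73],
  [0,-8.5,-0.8,0,0,0,0.75],
  [0,0,0,0,0,0,0.75],
])

```text
clock: 12.15
eef_pos: [0.5052, 0.1481, 0.1488]
tcp_rot: [-0.512, 2.58, -1.352]
ft_force: [-0.0, 1.7, -3.4]
opening: 0.0214
```

```bash
python3 - <<'E'
from h import *
rep(strip+u_(.6)*(.19-.016)-.015*by,Rt_(.6,-1))
C=cam('wrist');p,d=viewer.capture('wrist'); cv2.imwrite("pics/wrist12.png",p[:,:,::-1])
p,d=viewer.capture('side'); cv2.imwrite("pics/side12.png",cv2.resize(p[60:270,150:400],None,fx=3,fy=2.8)[:,:,::-1])
E
```

```text
t 12.15 q [-1.367, 0.636, 0.658, 1.94, 0.577, 1.137, 0.853] p [0.5052 0.1481 0.1488] 
R [[-0.924, -0.216, 0.316], [-0.383, 0.526, -0.759], [-0.003, -0.823, -0.569]] F [-0.05  1.71 -3.44] M [1.31 0.52 0.05] op 0.0214
turn(tool) [0.005 0.007 0.002]
shift(tool,mm) [ 1.6  5.8 -0.4]
```

View pics/wrist12.png

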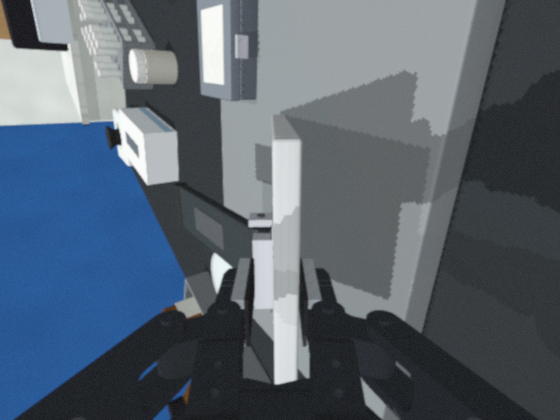

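View pics/side12.png

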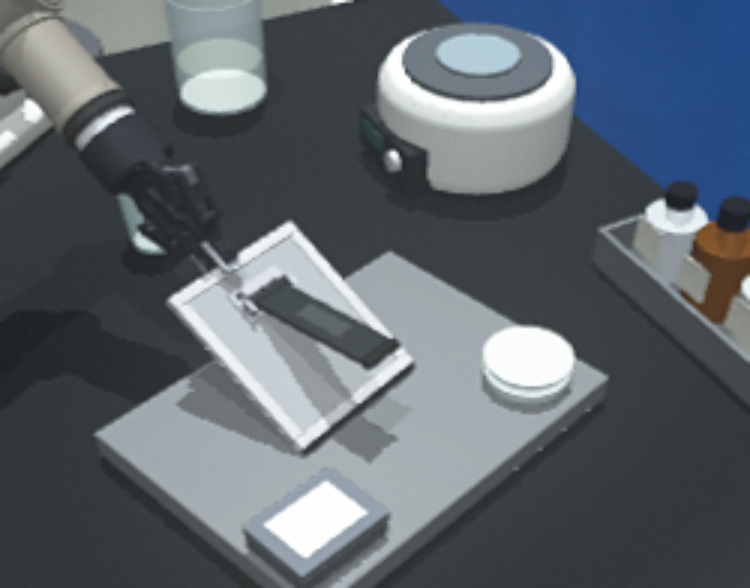

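Emit:
step_arm([
  [0,2,0,0,0,0,0.8],
  [0,2,0,0,0,0,0.84],
  [0,0,0,0,0,0,0.9],
  [0,0,0,0,0,0,1],
  [0,0,0,0,0,0,1],
], force=40)

```text
clock: 12.75
eef_pos: [0.5038, 0.1514, 0.1443]
tcp_rot: [-0.515, 2.58, -1.353]
ft_force: [-0.0, 1.7, -1.9]
opening: 0.0108
```

```bash
python3 - <<'E'
from h import *
s,Rm=rep(strip+u_(.6)*(.19-.016)-.015*by,Rt_(.6,-1))
C=cam('wrist');p,d=viewer.capture('wrist'); cv2.imwrite("pics/wrist13.png",p[:,:,::-1])
# strip in tool frame
print('strip(tool mm)',1000*Rm.T@(strip-s['eef_pos']))
E
```

```text
t 12.75 q [-1.369, 0.644, 0.653, 1.938, 0.572, 1.134, 0.849] p [0.5038 0.1514 0.1443] 
R [[-0.923, -0.218, 0.317], [-0.385, 0.525, -0.759], [-0.001, -0.823, -0.568]] F [-0.04  1.69 -1.88] M [1.19 0.51 0.12] op 0.0108
turn(tool) [0.005 0.008 0.004]
shift(tool,mm) [ 1.5  0.1 -0.1]
strip(tool mm) [-12.11813134  -0.80177315 174.03735804]
```

View pics/wrist13.png

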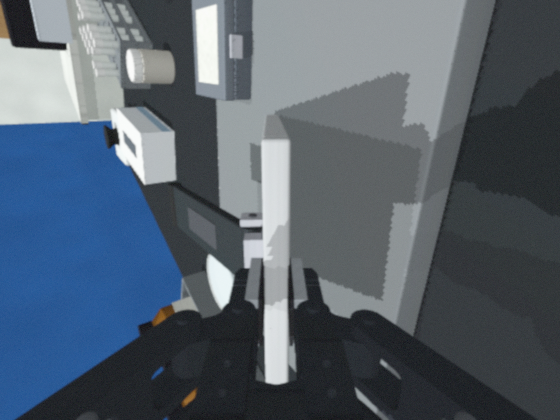

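Emit:
step_arm([
  [0,-8.7,0.2,-0.05,0,0,1],
  [0,-8.7,0.2,-0.05,0,0,1],
  [0,-8.7,0.2,-0.05,0,0,1],
  [0,-8.7,0.2,-0.05,0,0,1],
  [0,-8.7,0.2,-0.05,0,0,1],
  [0,-8.7,0.2,-0.05,0,0,1],
  [0,-8.7,0.2,-0.05,0,0,1],
  [0,-8.7,0.2,-0.05,0,0,1],
  [0,0,0,0,0,0,1],
])

```text
clock: 13.7
eef_pos: [0.5244, 0.1026, 0.1948]
tcp_rot: [-0.562, 2.858, -0.829]
ft_force: [1.3, 1.9, 1.1]
opening: 0.0105
```

```bash
python3 - <<'E'
from h import *
s,Rm=rep(strip+u_(1.0)*(.19-.016)-.0135*by,Rt_(1.0,-1))
p,d=viewer.capture('side'); cv2.imwrite("pics/side14.png",cv2.resize(p[60:270,150:400],None,fx=3,fy=2.8)[:,:,::-1])
print('strip(tool mm)',1000*Rm.T@(strip-s['eef_pos']))
E
```

```text
t 13.7 q [-1.151, 0.328, 0.649, 1.94, 0.423, 1.052, 1.205] p [0.5244 0.1026 0.1948] 
R [[-0.925, -0.319, 0.207], [-0.38, 0.782, -0.494], [-0.005, -0.536, -0.844]] F [1.32 1.93 1.14] M [0.72 0.04 0.33] op 0.0105
turn(tool) [0.006 0.006 0.001]
shift(tool,mm) [0.7 4.2 0.2]
strip(tool mm) [-11.67251755   3.19072717 174.28570765]
```

View pics/side14.png

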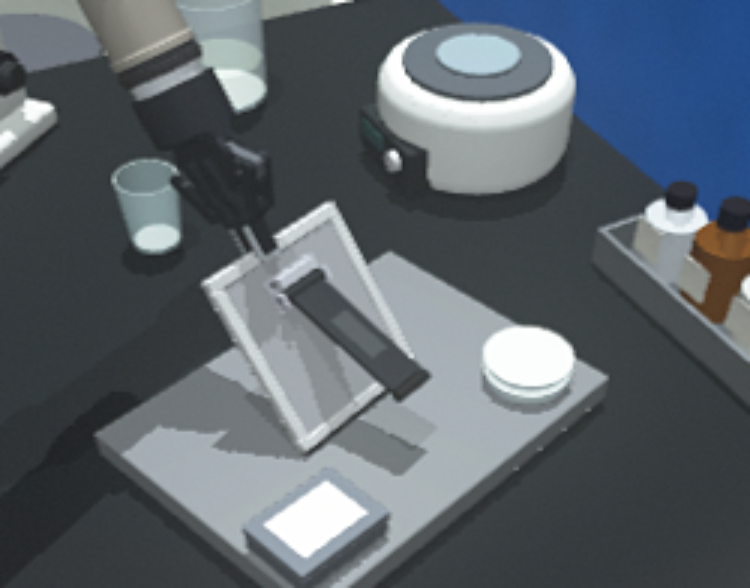

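Emit:
step_arm([
  [0,-8.3,0.2,-0.05,0,0,1],
  [0,-8.3,0.2,-0.05,0,0,1],
  [0,-8.3,0.2,-0.05,0,0,1],
  [0,-8.3,0.2,-0.05,0,0,1],
  [0,-8.5,0.2,-0.05,0,0,1],
  [0,-8.5,0.2,-0.05,0,0,1],
  [0,-8.5,0.2,-0.05,0,0,1],
  [0,-8.5,0.2,-0.05,0,0,1],
  [0,-8.5,0.2,-0.05,0,0,1],
  [0,-8.5,0.2,-0.05,0,0,1],
  [0,0,0,0,0,0,1],
])

```text
clock: 14.85
eef_pos: [0.5566, 0.0267, 0.2233]
tcp_rot: [-0.602, 3.061, -0.106]
ft_force: [-4.9, -1.1, 25.5]
opening: 0.0109
```

```bash
python3 - <<'E'
from h import *
s,Rm=rep(strip+u_(1.5)*(.19-.016)-.0135*by,Rt_(1.5,-1))
p,d=viewer.capture('side'); cv2.imwrite("pics/side15.png",cv2.resize(p[60:270,150:400],None,fx=3,fy=2.8)[:,:,::-1])
print('strip(tool mm)',1000*Rm.T@(strip-s['eef_pos']))
E
```

```text
t 14.85 q [-0.683, 0.263, 0.622, 1.807, -0.097, 1.093, 1.923] p [0.5566 0.0267 0.2233] 
R [[-0.925, -0.378, 0.033], [-0.379, 0.923, -0.063], [-0.006, -0.071, -0.997]] F [-4.92 -1.08 25.48] M [-0.87  0.97  0.13] op 0.0109
turn(tool) [0.    0.007 0.002]
shift(tool,mm) [2.  4.4 3.4]
strip(tool mm) [-10.3623233    4.34202002 177.472174  ]
```

View pics/side15.png

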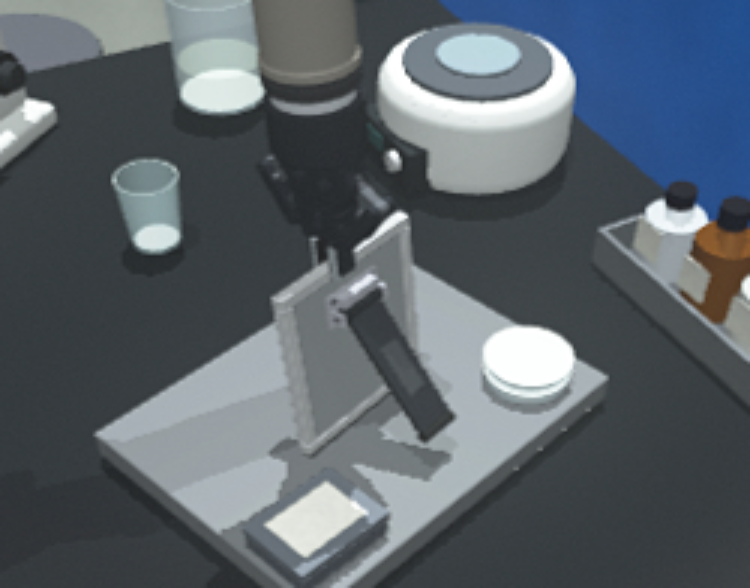

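Emit:
step_arm([
  [0,0,-1.5,0,0,0,1],
  [0,0,-1,0,0,0,1],
  [0,0,0,0,0,0,1],
])

```text
clock: 15.2
eef_pos: [0.5548, 0.0303, 0.2229]
tcp_rot: [-0.611, 3.063, -0.107]
ft_force: [-0.2, -1.6, 11.8]
opening: 0.0109
```

```bash
python3 - <<'E'
from h import *
s,Rm=rep()
E
```

```text
t 15.2 q [-0.688, 0.262, 0.619, 1.809, -0.095, 1.096, 1.92] p [0.5548 0.0303 0.2229] 
R [[-0.923, -0.383, 0.03], [-0.384, 0.921, -0.064], [-0.003, -0.07, -0.998]] F [-0.24 -1.57 11.83] M [-0.97 -0.1  -0.01] op 0.0109
```

Emit:
step_arm([
  [0,0,-1.2,0,0,0,1],
  [0,-8.7,0.2,-0.05,0,0,1],
  [0,-8.7,0.2,-0.05,0,0,1],
  [0,-8.7,0.2,-0.05,0,0,1],
  [0,-8.7,0.2,-0.05,0,0,1],
  [0,0,0,0,0,0,1],
])

```text
clock: 15.8
eef_pos: [0.5697, -0.0051, 0.2235]
tcp_rot: [0.601, -3.058, -0.198]
ft_force: [0.8, -2.1, 15.0]
opening: 0.0107
```

```bash
python3 - <<'E'
from h import *
s,Rm=rep(strip+u_(1.7)*(.177)-.0135*by,Rt_(1.7,-1))
p,d=viewer.capture('side'); cv2.imwrite("pics/side16.png",cv2.resize(p[60:270,150:400],None,fx=3,fy=2.8)[:,:,::-1])
print('strip(tool mm)',1000*Rm.T@(strip-s['eef_pos']))
E
```

```text
t 15.8 q [-0.467, 0.34, 0.601, 1.72, -0.326, 1.214, 2.198] p [ 0.5697 -0.0051  0.2235] 
R [[-0.926, -0.376, -0.043], [-0.378, 0.918, 0.121], [-0.006, 0.128, -0.992]] F [ 0.8  -2.06 15.05] M [-0.52 -0.06  0.21] op 0.0107
turn(tool) [-0.001  0.006  0.003]
shift(tool,mm) [2.2 3.2 2.4]
strip(tool mm) [-10.26732537   3.30215658 179.49959654]
```

View pics/side16.png

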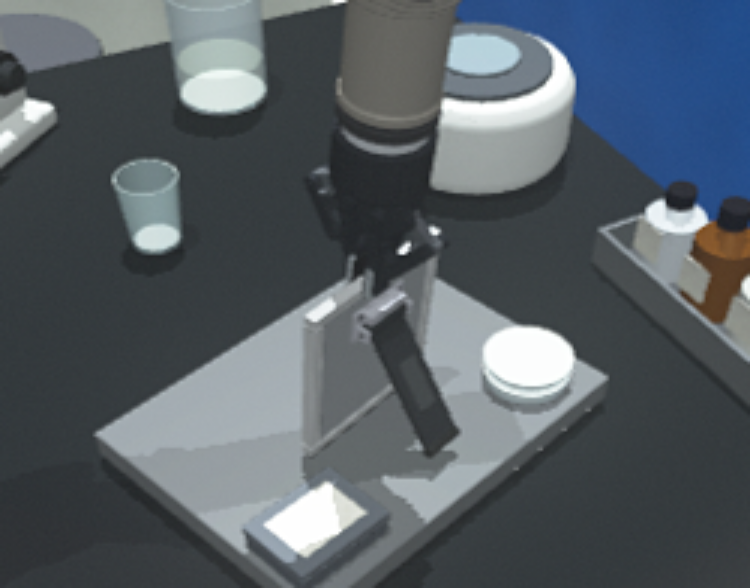

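Emit:
step_arm([
  [0,0,-2,0,0,0,1],
  [0,-5.4,0,-0.03,0,0,1],
  [0,-5.4,0,-0.03,0,0,1],
  [0,-5.4,0,-0.03,0,0,1],
  [0,-5.4,0,-0.03,0,0,1],
  [0,0,0,0,0,0,1],
])

```text
clock: 16.45
eef_pos: [0.5775, -0.024, 0.2208]
tcp_rot: [0.596, -3.017, -0.378]
ft_force: [2.9, -4.3, 11.5]
opening: 0.0107
```

```bash
python3 - <<'E'
from h import *
s,Rm=rep(strip+u_(1.82)*(.177)-.0135*by,Rt_(1.82,-1))
p,d=viewer.capture('side'); cv2.imwrite("pics/side17.png",cv2.resize(p[60:270,150:400],None,fx=3,fy=2.8)[:,:,::-1])
print('strip(tool mm)',1000*Rm.T@(strip-s['eef_pos']))
E
```

```text
t 16.45 q [-0.341, 0.405, 0.581, 1.66, -0.439, 1.31, 2.33] p [ 0.5775 -0.024   0.2208] 
R [[-0.925, -0.369, -0.089], [-0.38, 0.896, 0.229], [-0.005, 0.245, -0.969]] F [ 2.92 -4.32 11.48] M [-0.75 -0.49  0.1 ] op 0.0107
turn(tool) [-0.001  0.004  0.005]
shift(tool,mm) [2.4 2.1 3.9]
strip(tool mm) [-10.42904385   2.27404947 180.99308748]
```

View pics/side17.png

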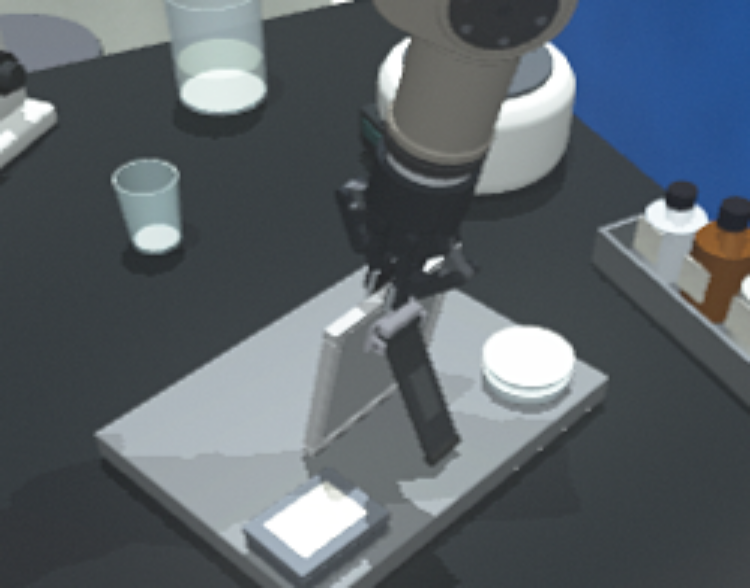

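Emit:
step_arm([
  [0,0,-2,0,0,0,1],
  [0,-3.6,0,-0.02,0,0,1],
  [0,-3.6,0,-0.02,0,0,1],
  [0,0,0,0,0,0,1],
])

```text
clock: 16.9
eef_pos: [0.5795, -0.0293, 0.2197]
tcp_rot: [0.595, -2.999, -0.439]
ft_force: [5.0, -2.6, 7.5]
opening: 0.0107
```

```bash
python3 - <<'E'
from h import *
s,Rm=rep(strip+u_(1.86)*(.177)-.0135*by,Rt_(1.86,-1))
p,d=viewer.capture('side'); cv2.imwrite("pics/side18.png",cv2.resize(p[130:270,230:370],None,fx=5,fy=4.2)[:,:,::-1]); np.savez('pics/s18.npz',p=p,d=d)
E
```

```text
t 16.9 q [-0.3, 0.428, 0.572, 1.638, -0.473, 1.347, 2.368] p [ 0.5795 -0.0293  0.2197] 
R [[-0.924, -0.366, -0.106], [-0.381, 0.885, 0.266], [-0.004, 0.286, -0.958]] F [ 5.04 -2.56  7.49] M [-0.88 -0.94 -0.1 ] op 0.0107
turn(tool) [0.001 0.002 0.006]
shift(tool,mm) [2.2 0.6 4.4]
```

View pics/side18.png

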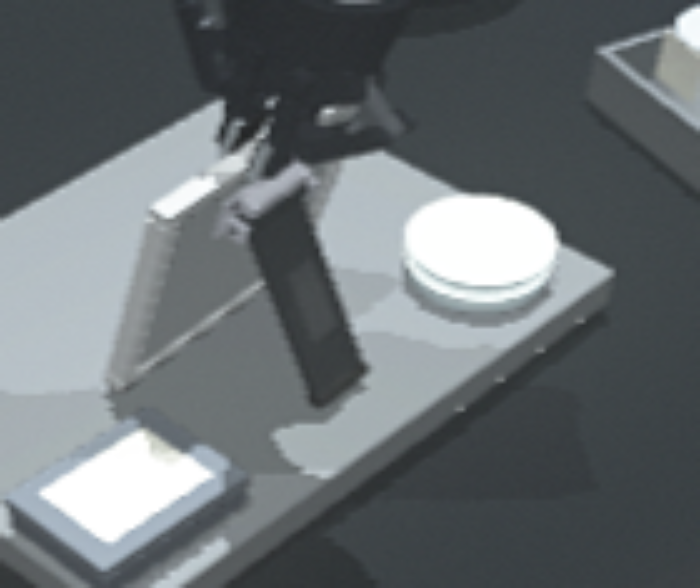

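```bash
python3 - <<'E'
from h import *
for z in ((318,403),(367,372)):
    a=ray('side',(230+z[0]/5,130+z[1]/4.2),.04);print('foot bottom',a,'along bx from strip',(a-strip)@bx,'by',(a-strip)@by)
for z in ((110,385),(275,278)):
    a=ray('side',(230+z[0]/5,130+z[1]/4.2),.04);print('strip',a,(a-strip)@bx,(a-strip)@by)
fr=np.array([.338,.102]);f2=np.array([.715,.229]);t=(f2-fr)/np.linalg.norm(f2-fr);nx=np.array([t[1],-t[0]]);print('slab x of strip',(strip[:2]-fr)@nx-.15, 'foot',((strip+bx*.097)[:2]-fr)@nx-.15)
E
```

```text
foot bottom [ 0.59912078 -0.08100247  0.04      ] along bx from strip 0.10763568608135302 by -0.012605145920882709
foot bottom [ 0.63596376 -0.0700958   0.04      ] along bx from strip 0.11139458220515276 by 0.02563399438141816
strip [ 0.50432636 -0.01606494  0.04      ] 0.011800271296238184 -0.07599628513487329
strip [0.63035379 0.02878449 0.04      ] 0.01767106782006943 0.0576447154539824
slab x of strip -0.0014157399535401904 foot 0.09540463823290699
```

Emit:
step_arm([
  [0,0,-1,0,0,0,1],
  [0,0,0,0,0,0,0.84],
  [0,0,0,0,0,0,0.82],
  [0,0,0,0,0,0,0.8],
  [0,0,0,0,0,0,0.8],
])

```text
clock: 17.45
eef_pos: [0.5766, -0.0261, 0.219]
tcp_rot: [0.598, -2.991, -0.445]
ft_force: [-0.6, -0.6, -0.9]
opening: 0.017
```

```bash
python3 - <<'E'
from h import *
s,Rm=rep()
p,d=viewer.capture('side'); cv2.imwrite("pics/side19.png",cv2.resize(p[130:270,230:370],None,fx=5,fy=4.2)[:,:,::-1]); np.savez('pics/s19.npz',p=p,d=d)
p,d=viewer.capture('wrist'); cv2.imwrite("pics/wrist19.png",p[:,:,::-1])
E
```

```text
t 17.45 q [-0.302, 0.427, 0.569, 1.641, -0.472, 1.351, 2.367] p [ 0.5766 -0.0261  0.219 ] 
R [[-0.923, -0.368, -0.113], [-0.385, 0.883, 0.269], [0.001, 0.292, -0.957]] F [-0.6  -0.65 -0.86] M [-0.46 -0.13 -0.03] op 0.017
```

View pics/side19.png

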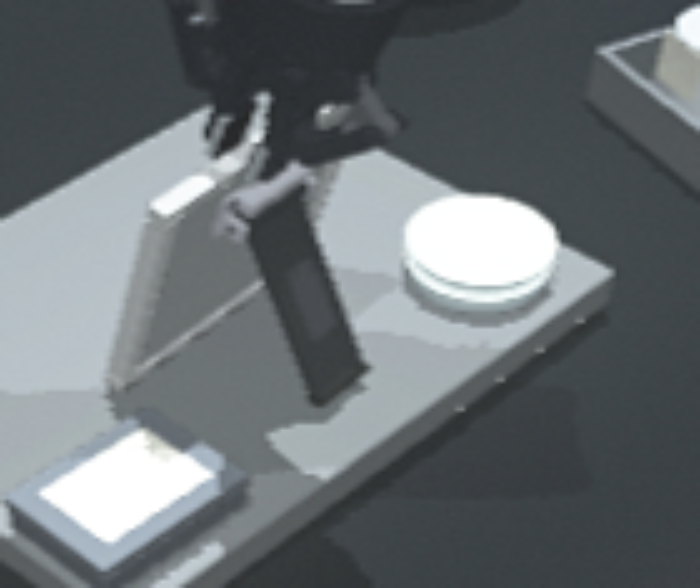

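View pics/wrist19.png

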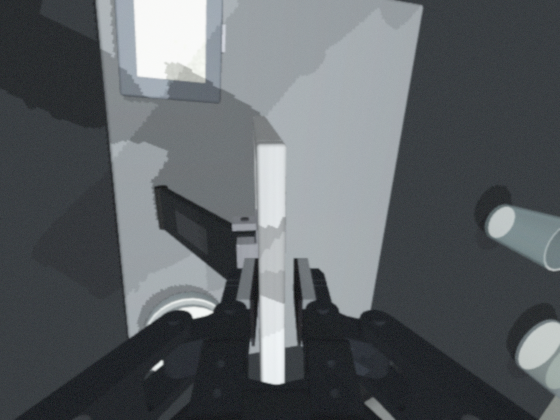

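Emit:
step_arm([
  [0,0,0,0,0,0,0.75],
  [0,0,-4,0,0,0,0.75],
  [0,0,-10,0,0,0,0.75],
  [0,0,-20,0,0,0,0.75],
  [0,0,-35,0,0,0,0.75],
  [0,0,-45,0,0,0,0.75],
  [0,0,-45,0,0,0,0.75],
  [0,0,0,0,0,0,0.75],
  [0,0,0,0,0,0,0.75],
])

```text
clock: 18.45
eef_pos: [0.5958, -0.07, 0.3739]
tcp_rot: [0.599, -2.997, -0.443]
ft_force: [0.1, 0.2, -1.0]
opening: 0.0215
```

```bash
python3 - <<'E'
from h import *
s,Rm=rep()
for n in ('side','top','wrist'):
    C=cam(n);p,d=viewer.capture(n); cv2.imwrite(f"pics/{n}20.png",p[:,:,::-1]); np.savez(f'pics/{n}20.npz',p=p,d=d,P=cloud(n,d,C))
E
```

```text
t 18.45 q [-0.236, 0.394, 0.61, 1.347, -0.438, 1.667, 2.326] p [ 0.5958 -0.07    0.3739] 
R [[-0.923, -0.368, -0.107], [-0.384, 0.884, 0.268], [-0.004, 0.288, -0.958]] F [ 0.12  0.24 -0.95] M [-0.31 -0.08  0.01] op 0.0215
```

View pics/side20.png

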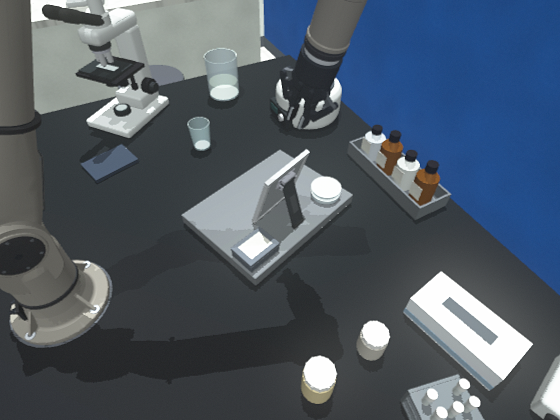

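View pics/wrist20.png

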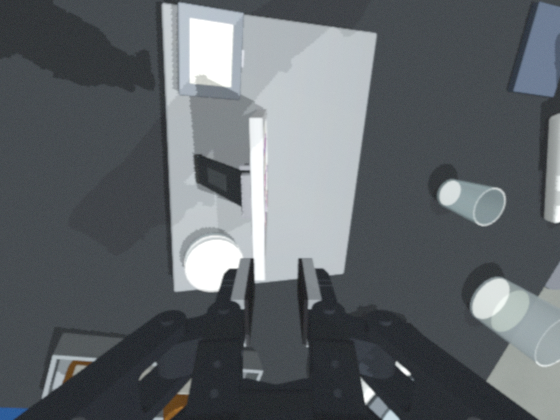

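View pics/top20.png

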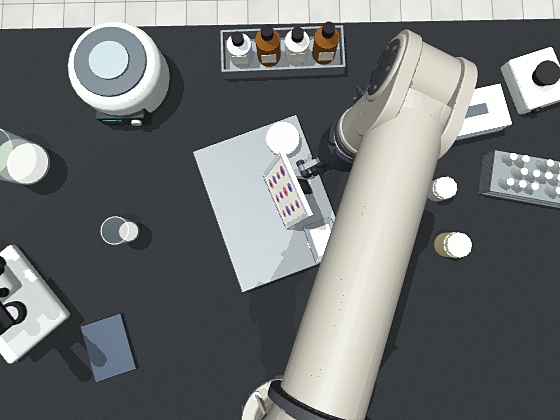

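```bash
python3 - <<'E'
from h import *
P=np.load('pics/top20.npz')['P']
q=P[178:215:2,276:294:2].reshape(-1,3);m=(q[:,2]>.05)&(q[:,2]<.24);q=q[m]
c=np.median(q,0);k=np.ones(len(q),bool)
for _ in range(6):
    u,s,vt=np.linalg.svd(q[k]-q[k].mean(0));n=vt[2];r=(q-q[k].mean(0))@n;k=abs(r)<max(.003,2*r[k].std())
n=n*np.sign(-n[2]) # back normal points down-rear
print('angle z to up',np.arccos(n[2]),n,'yaw',np.arctan2(n[1],n[0]),k.sum(),r[k].std(),q[:,2].min(),q[:,2].max())
P=np.load('pics/side20.npz')['P']
q=P[185:222:2,288:300:2].reshape(-1,3);q=q[(q[:,2]>.04)&(q[:,2]<.2)];
k=np.ones(len(q),bool)
for _ in range(6):
    m=q[k].mean(0);u,s,vt=np.linalg.svd(q[k]-m);r=(q-m)@vt[2];k=abs(r)<max(.003,2*r[k].std())
print('leg n',vt[2],'from horizontal',np.arccos(abs(vt[2][2])),k.sum())
s=ctrl.read_state();print(s['clock'],s['joint_vel'].round(4))
# strip/foot in slab from side image
fr=np.array([.338,.102]);f2=np.array([.715,.229]);t=(f2-fr)/np.linalg.norm(f2-fr);nx=np.array([t[1],-t[0]])
p=np.load('pics/side20.npz')['p'];cv2.imwrite('pics/side20z.png',cv2.resize(p[140:280,230:360],None,fx=5,fy=4.2)[:,:,::-1])
E
```

```text
angle z to up 1.8581613809887187 [ 0.36414647 -0.88716789 -0.28342631] yaw -1.181305800366582 162 0.0006660431371611924 0.05020338480680331 0.23072008970043167
leg n [ 0.35325824 -0.88619779  0.29977005] from horizontal 1.2663447174737745 93
18.6 [-0.0039  0.0041 -0.0001  0.0057  0.0001  0.0004 -0.0008]
```

View pics/side20z.png

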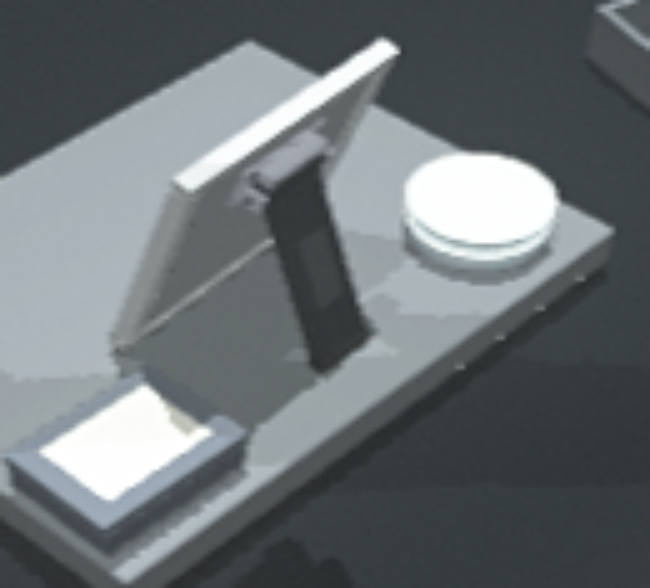

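```bash
python3 -c "
from bench import ctrl
print(ctrl.job_done())"
```

```text
the job is handed in; nothing more can be done
None
```

The chart is standing on the slab on its rubber strip and the open leg, leaning back with the pictures facing the front. I handed the job in at about 18.6 s of the 67 s allowed; no verdict is reported.

**What I did:** I gripped the leg near its foot and swung it out to its stop. I then lifted the chart's overhanging top edge on the lower finger until it lined up with the tool, gripped it, and turned it about the strip past upright onto the leg. I let go slowly and backed the arm away.

**Last checks:**
- **Lean:** the back's normal is 1.858 rad from up; the target range is 1.77–1.97.
- **Leg:** it measured about 0.60 rad open before tipping and about 0.59 at the end, against a stop of 0.62 and a required 0.48.
- **Position:** by image estimate, the leg foot is about 0.11 m back from the slab's centre; the limit is 0.145 m. The strip seems to have crept up to about 1 cm rearward while tipping, though camera calibration error could account for some of that.
- **Other things on the bench:** they look unmoved in the pictures, but I did not measure them. The gripper is about 15 cm clear of the chart.

**Not as planned:** the chart was pressed down on the slab with up to 25 N near upright. I backed the tool off in small steps, and nothing visibly shifted.

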